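Set the books out from the fall-front cabinet in the screw rack

TASK

Set out the books on the console: first move the potted cactus from in front of the glass cabinet onto the middle of the round tray, so that the cabinet's front can be let all the way down, then take every book out and stand them upright, side by side, on the book rack between its two end plates. Shut the cabinet front fully again and wind the crank until the sliding end plate presses the whole row firmly against the fixed one; in the end the cactus stands upright in the middle of the tray, and the candle, basket and marble cup have been left alone.

Things in the scene. Friction and masses are not known exactly. Their poses are not given: they have to be found in the camera images.
- cabinet: Steel-and-glass cabinet, fixed on the table, 380 mm wide (y), 140 mm deep (x), 238 mm high. Origin: centre of its underside; x points away from the robot, into it. Inner floor 45 mm above the table; inside 356 mm wide, x from -70 to +58 mm. Its front and the front of its top open as one fall front; the roof behind x = +22 mm (underside 226 mm up) stays.
- door_hinge (a point): Middle of the fall front's hinge line: cabinet x = -70 mm, y = 0, 45 mm above the table; the line runs along the cabinet's y. The axes turn with the door; shut, they are the cabinet's. The door is 12 mm glass framed in steel: upright for 140 mm above the hinge, then canted back and up to its free edge 87 mm behind and 187 mm above the hinge. Let down, that edge stands 87 mm above the hinge.
- door_handle (a point): Middle of the bar of the door's black bow handle, which stands up from the free edge: round bar 10 mm thick, 130 mm long along y, at door x = +80 mm, z = +222 mm from the hinge (shut: behind and above it). 25 mm are clear between bar and door edge, so a finger fits on either side of the bar from above at every door angle.
- door (a joint): Angle of the fall front (rad): 0 shut (upright), grows as its top comes down towards the robot, 1.571 fully down (level, against a stop). A stiff hinge: it stays where it is left; 2 to 7 N at the handle move it.
- rack: Book rack, fixed on the table: dark wood deck (130 mm deep along x, 300 mm long along y, top 105 mm above the table) on a black steel frame. Origin: centre of its underside; x points away from the robot; books stand in a row along y. One end plate is fixed at the +y end (inner face at y = +134 mm); the other slides along the deck, driven by a screw under the deck with a crank beyond the -y end.
- fixed_end: The rack's fixed end plate, 110 mm wide, 16 mm thick, 90 mm high. Origin: middle of the foot of its inner face (rack y = +134 mm), which looks to the rack's -y.
- sliding_end: The rack's sliding end plate, 110 mm wide, 16 mm thick, 90 mm high. Origin: middle of the foot of its inner face, which looks to the rack's +y; its rack y is -118 mm plus the joint jaw.
- jaw (a joint): Travel of the sliding end plate (m) along the rack's +y: 0 fully open (252 mm between the plates), at most 0.200. It is moved by the crank, 20 mm for each turn, and stays where it is left.
- crank (a joint): Angle of the crank (rad), counting all turns. Grows clockwise seen from the crank end, which closes the rack: jaw = 0.02 x angle / 6.283. At 0 the arm points straight up, at pi/2 to the rack's +x. Starts between 0 and 6. About 7 to 12 N at the knob turn it; it goes harder when the row is tight and does not run back.
- crank_grip (a point): Middle of the crank's wooden knob: a round handle 20 mm thick, 60 mm long, along the rack's y, 40 mm from the crank's axis. It spins freely on its pin, so it can be held from above and carried round without turning the gripper. The crank's arm begins 30 mm from here towards the rack, the rack's deck 71 mm.
- crank_axis (a point): Point on the crank's axis at rack x = 0, y = -221 mm, 68 mm above the table, beside the middle of the knob. The axis runs along the rack's y.
- pot: Small round cactus in a low grey concrete pot: pot 46 mm high, 64 mm wide at the foot, 68 mm at the rim; the cactus is 29 mm higher and 50 mm wide, in the middle; 0.25 to 0.42 kg. Origin: centre of its foot. It starts on the table in front of the cabinet, where the door comes down.
- tray: Flat round zinc tray, 160 mm across, 6 mm high, fixed on the table. Origin: centre of its underside.
- candle: Pale pillar candle, 62 mm wide, 85 mm high, on the table; only stands by. Origin: centre of its foot.
- basket: Woven bowl, 150 mm wide, 55 mm high, on the table; only stands by. Origin: centre of its foot.
- tealight_cup: White marble candle cup, 80 mm wide, 60 mm high, on the table; only stands by. Origin: centre of its foot.
- book_a: Pocket hardback, grey cloth cover, 30 mm thick (its y), 88 mm deep (its x, spine to -x), 128 mm high; at most 0.5 kg. Origin: centre of its lower edge face, on which it stands. If present it starts upright in the cabinet, spine 5 to 19 mm behind the door, at least 24 mm from its neighbours and 40 mm from the walls.
- book_b: Pocket hardback, off-white paper cover, 34 mm thick (its y), 92 mm deep (its x, spine to -x), 135 mm high; at most 0.5 kg. Origin: centre of its lower edge face, on which it stands. If present it starts upright in the cabinet, spine 5 to 19 mm behind the door, at least 24 mm from its neighbours and 40 mm from the walls.
- book_c: Pocket hardback, grey cloth cover, 38 mm thick (its y), 88 mm deep (its x, spine to -x), 126 mm high; at most 0.5 kg. Origin: centre of its lower edge face, on which it stands. If present it starts upright in the cabinet, spine 5 to 19 mm behind the door, at least 24 mm from its neighbours and 40 mm from the walls.
- book_d: Pocket hardback, black-and-white striped cover, 42 mm thick (its y), 94 mm deep (its x, spine to -x), 132 mm high; at most 0.5 kg. Origin: centre of its lower edge face, on which it stands. If present it starts upright in the cabinet, spine 5 to 19 mm behind the door, at least 24 mm from its neighbours and 40 mm from the walls.
Things that resemble listed ones, but are neither listed nor needed, are in the scene too. Several things look just like the pot: the one meant starts farthest to the robot's right.

How it is judged:
On the way, in this order (a step that is already met when the one before it is completed fails the run):
1. the cactus stands on the tray, the cabinet still shut (horizontal distance between pot and tray below 0.03 m and height (world z) of pot below 0.012 m and angle between pot's own z axis and vertical below 0.1 rad and value of joint door below 0.15 rad), for 0.2 s.
2. the cabinet front is fully down (value of joint door above 1.5 rad), for 0.2 s.
3. every book stands upright in the rack between the end plates (x of book_a in the frame of rack between -0.03 and 0.03 m and y of book_a in the frame of rack between -0.118 and 0.134 m and z of book_a in the frame of rack between 0.1 and 0.111 m and angle between each of book_a, book_b, book_c, book_d's own z axis and vertical below 0.1 rad and x of book_b in the frame of rack between -0.03 and 0.03 m and y of book_b in the frame of rack between -0.118 and 0.134 m and z of book_b in the frame of rack between 0.1 and 0.111 m and x of book_c in the frame of rack between -0.03 and 0.03 m and y of book_c in the frame of rack between -0.118 and 0.134 m and z of book_c in the frame of rack between 0.1 and 0.111 m and x of book_d in the frame of rack between -0.03 and 0.03 m and y of book_d in the frame of rack between -0.118 and 0.134 m and z of book_d in the frame of rack between 0.1 and 0.111 m), for 0.3 s.
At the end, for the whole second after the job is handed in: Cactus upright, within 30 mm of the tray's centre; cabinet front shut (0.05 rad); every book upright (0.1 rad) on the rack's deck between the end plates, within 30 mm of its middle line, square to the row (0.08 rad); both end plates press on the row with over 4 N (all of step 3 and horizontal distance between pot and tray below 0.03 m and height (world z) of pot below 0.012 m and angle between pot's own z axis and vertical below 0.1 rad and value of joint door below 0.05 rad and angle between the y axis of each of book_a, book_b, book_c, book_d and the y axis of rack, either way round below 0.08 rad and contact force between each of sliding_end, fixed_end and anything else above 4 N); the robot touches nothing.
It fails at once if the candle is pushed from its place by more than 30 mm or tipped (distance of candle from where it was at the start of the episode above 0.03 m or angle between candle's own z axis and vertical above 0.3 rad).
It fails at once if the basket is pushed from its place by more than 30 mm or tipped (distance of basket from where it was at the start of the episode above 0.03 m or angle between basket's own z axis and vertical above 0.3 rad).
It fails at once if the marble cup is pushed from its place by more than 30 mm or tipped (distance of tealight_cup from where it was at the start of the episode above 0.03 m or angle between tealight_cup's own z axis and vertical above 0.3 rad).
Of book_a, book_b, book_c, book_d only 2 to 3 are there at a start; the rules pass over those that are not, and their reading is None.
At some moment in a run one of pot may be knocked a few centimetres aside while the robot is not near it.
It also fails if it takes over 210 s, if anything falls off the work surface, if the arm or the gripper's body presses on something with over 40 N, if the wrist force passes 120 N, or if a joint passes its speed limit or range.

ROBOT

A 6-joint arm with a two-finger parallel gripper is mounted at the origin on the work surface. World frame = base frame: x ahead of the robot, y to its left, z up, the work surface at z = 0. Lengths are in m, angles in rad, forces in N, time in s.
With the tool pointing down it reaches from about 0.425 to 0.95 m from the base axis. Payload 3.5 kg.
Tool frame: the origin (TCP) lies on the centre line of the jaws, within the pads' length; the fingertips stand 19 mm ahead of it and the grasp point (between the pads) is the TCP; z points along the fingers, y is the line along which they close (so a half turn about z gives the same grasp; the last joint's range is limited). The gripper opens to 85 mm and grips with 20 to 120 N. Pads are 22 mm wide; open, the fingers measure 114 mm over their backs; the gripper's body (76 mm by 85 mm) begins 54 mm behind the grasp point. The pads swing forward as they close: fully open they stand 13 mm farther back than shut.
Start: joints at [1.195, 0.286, 1.577, -0, 1.279, -0.15], TCP at [0.151, 0.658, 0.25] pointing down, gripper open.
Joint ranges: [-2.77, 2.77], [-0.9, 2.22], [0.21, 2.48], [-1.53, 4.67], [0.24, 2.81], [-2.84, 2.84]. Speed limits (rad/s): [2.79, 2.79, 3.14, 3.14, 3.14, 3.14].

INTERFACE

Orientations are given as a unit quaternion [x, y, z, w].
In Python, from plant import ctrl, imaging gives the robot as it stands. The module is installed in compiled form; this text tells all that it offers.
- The arm moves only by the shell command python3 -m handwheel 'ROWS' [OPENING] [FORCE]. ROWS is JSON, one flat list of numbers, 6 for each row, row after row: the shift along the world's x, y, z in units of 150 mm (1.0 is 150 mm), then the turn, a rotation vector about the world's x, y, z in units of 90 degrees (1.0 is 90 degrees). In form: [tx, ty, tz, rx, ry, rz, tx, ty, tz, rx, ry, rz, ...]. A call has 1 to 5 rows; each row shifts and turns the commanded pose from where the row before left it; what a row does not reach is not made up. A row lasts 1/12 s, in which the tool goes at most 41.7 mm and 7.16 degrees, less where a joint would pass 70% of its speed; a pose out of reach is approached as far as the arm can. A call with a number of a shift or a turn outside -1 to 1 is refused whole. A call with a gripper value outside its range is refused whole. OPENING is the opening, from 0 (shut) to 1 (fully open), set as the call begins (- or left out, the last holds). The fingers move at their own pace and stop on an object; FORCE is the grip in N (left out, the last holds). Time passes only in rows, so rows that do not move let the fingers close. It gives the time, the measured TCP pose, the force, the opening and the grip force at its end, in the units of the state.
- ctrl.get_state(): the state, without advancing time (a new reading comes with each control period).
- imaging.read_camera(name): name is "scene" or "top" or "wrist"; returns (picture, depth): 400x640x3 uint8, blue, green, red; 400x640 float32, m along the optical axis (not along the pixel's ray), 0 where there is no reading.
- imaging.get_calibration(name): a dict with "fovy" (degrees; the focal length in pixels is half the picture's height over the tangent of half this angle, whatever the lens; pixels are square), "cx", "cy" (the principal point, pixels), "R" (3x3) and "t" (3): a world point X has camera coordinates R X + t. Camera axes: x right, y down, z forward; pixel columns grow to the right and rows downward; lengths in m; the calibration is good to about 2 mm. A picture is of the moment at which its call begins: read the wrist's pose just before it. get_calibration takes no time and is no camera call; for the wrist camera it gives the pose at the moment of the call.
- ctrl.sign_off(): hands the job in; it is judged then, once.
The state is a dict: "time": time; "qpos": joint angles; "dq": joint speeds; "joint_efforts": joint torques, N m; "eef_pos": TCP position; "tcp_rot": TCP orientation; "contact_force": force on the tool from outside, world axes, zero at the start; "wrist_torque": the same for the moment, N m; "opening": opening from 0.0 (shut) to 1.0 (fully open); "finger_force": force on a finger pad.
Only numpy, scipy, OpenCV 4.12 (cv2) and the standard library are available. Lean on these libraries where they do the work, as an engineer would, in place of code of your own. Each camera call takes 0.05 s, during which the arm holds its last target. There are 200 camera calls.

## Working session

There is one attempt and no reset: what is moved stays moved. The work goes in short steps, Python scripts to look and compute and a shell command to move; the robot and the scene stay as the last step left them, time stands still between calls to the robot, and variables do not carry over. Pictures are saved under pics/ and viewed, at most 14 in all, crops included, and the job is handed in when it is done.

```bash
mkdir -p pics; cat > h.py <<'E'
import numpy as np, cv2, json
from plant import ctrl, imaging
def cam(n):
    c=imaging.get_calibration(n); im,d=imaging.read_camera(n)
    return im,d,c
def pts(d,c):
    f=200/np.tan(np.radians(c['fovy'])/2)
    v,u=np.mgrid[0:400,0:640]
    P=np.stack([(u-c['cx'])/f*d,(v-c['cy'])/f*d,d],-1)
    R=np.array(c['R']);t=np.array(c['t'])
    return (P-t)@R   # R^T (P-t)
def st():
    s=ctrl.get_state()
    print({k:np.round(s[k],3).tolist() for k in ('time','qpos','eef_pos','tcp_rot','contact_force','opening','finger_force')})
    return s
E
python3 - <<'E'
from h import *
st()
for n in ('scene','top'):
    im,d,c=cam(n); cv2.imwrite(f'pics/{n}0.png',im); np.savez(f'{n}0.npz',im=im,d=d,P=pts(d,c))
    print(n,c)
E
```

```text
{'time': 0.0, 'qpos': [1.195, 0.287, 1.578, 0.0, 1.279, -0.15], 'eef_pos': [0.151, 0.657, 0.249], 'tcp_rot': [0.113, 0.994, -0.001, -0.0], 'contact_force': [-0.218, -0.275, -0.003], 'opening': 1.003, 'finger_force': 0.0}
scene {'fovy': 43.142377042578445, 'cx': 318.6769802008139, 'cy': 200.04810533406803, 'R': array([[ 0.92418361, -0.38186849,  0.00781796],
       [-0.28366592, -0.69993657, -0.6554559 ],
       [ 0.25577003,  0.60354391, -0.75519298]]), 't': array([-0.42430359,  0.28819776,  1.51889608])}
top {'fovy': 55.99739575929428, 'cx': 314.0217482471166, 'cy': 202.72961098645897, 'R': array([[ 0.02674875, -0.99949127,  0.0173698 ],
       [-0.98787555, -0.0290881 , -0.15249848],
       [ 0.15292615, -0.01308005, -0.98815105]]), 't': array([0.01547959, 0.49703613, 1.11055361])}
```

View pics/scene0.png

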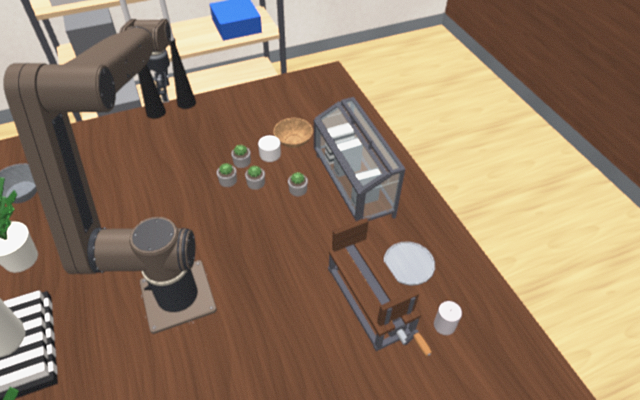

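View pics/top0.png

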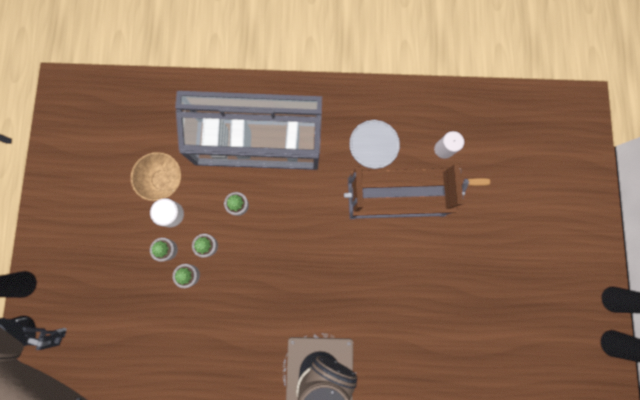

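Top view: look-alike pots at (236,203), (204,245), (161,250) and (184,275). The one farthest right, with the largest u, is (236,203), in front of the cabinet. Also visible: tray (375,144), rack (405,192) with knob (480,182), candle (449,145), basket (156,176), cup (167,213), and book tops at (210,132), (237,132), (292,135). In the scene view the same pot is at (298,183).

```bash
cat > m.py <<'E'
from h import *
z=np.load('top0.npz');P=z['P'];im=z['im'];d=z['d']
hsv=cv2.cvtColor(im,cv2.COLOR_BGR2HSV)
def cl(mask,minarea=30):
    n,l,s,c=cv2.connectedComponentsWithStats(mask.astype(np.uint8))
    for i in range(1,n):
        if s[i,4]>=minarea: yield l==i,s[i],c[i]
print('table z',np.median(P[300,100:250,2]))
print('green');
for m,s,c in cl((hsv[...,0]>35)&(hsv[...,0]<85)&(hsv[...,1]>80)):print(c.round(),np.median(P[m],0).round(3),P[m][:,2].max().round(3))
print('tall blobs')
for m,s,c in cl((P[...,2]>.02)&(d>0)&(P[...,0]>.2),60):
    q=P[m];r=cv2.minAreaRect(q[:,:2].astype(np.float32));print(c.round(),s[4],np.round(r[0],3),np.round(r[1],3),round(r[2],1),'z',np.percentile(q[:,2],[5,50,98]).round(3))
print('books (white pages)')
reg=np.zeros(d.shape,bool);reg[90:170,175:325]=1
for m,s,c in cl(reg&(hsv[...,1]<25)&(hsv[...,2]>200),40):
    q=P[m];print(c.round(),s,q[:,:2].min(0).round(3),q[:,:2].max(0).round(3),np.percentile(q[:,2],[5,50,95]).round(3))
reg[:]=0;reg[110:180,340:410]=1
m=reg&(P[...,2]>.001)&(P[...,2]<.015)&(hsv[...,1]<60)&(hsv[...,2]>110)
cs=max(cv2.findContours(m.astype(np.uint8),0,1)[0],key=cv2.contourArea)
q=P[cs[:,0,1],cs[:,0,0]].astype(np.float32);print('tray',cv2.minEnclosingCircle(q[:,:2]),np.median(q[:,2]))
z=P[...,2]
kn=(hsv[...,0]<22)&(hsv[...,1]>120)&(hsv[...,2]>120);kn[:150]=0;kn[210:]=0;kn[:,:465]=0;kn[:,500:]=0;kn&=z>.03
q=P[kn];print('knob',len(q),np.median(q,0).round(3),q.min(0).round(3),q.max(0).round(3))
for v in (192,):
  print([(u,*P[v,u].round(3)) for u in range(340,500,6)])
  
im2=cv2.resize(im[80:220,165:505],None,fx=2.3,fy=2.3,interpolation=cv2.INTER_CUBIC);cv2.imwrite('pics/c1.png',im2)
E
python3 m.py
```

```text
table z -0.0003231065487501105
green
[235. 203.] [0.485 0.264 0.07 ] 1.173
[202. 245.] [0.358 0.35  0.07 ] 1.173
[160. 249.] [0.343 0.471 0.07 ] 1.173
[183. 276.] [0.269 0.4   0.069] 0.08
tall blobs
[249. 129.] 10406 [0.676 0.21 ] [0.381 0.155] 89.5 z [0.082 0.214 0.267]
[450. 144.] 489 [ 0.691 -0.386] [0.06  0.061] 81.4 z [0.029 0.084 0.089]
[158. 189.] 1714 [0.532 0.487] [0.222 0.148] 36.3 z [0.022 0.049 0.063]
[409. 191.] 5271 [ 0.531 -0.271] [0.131 0.42 ] 3.3 z [0.091 0.105 0.197]
[236. 203.] 408 [0.487 0.266] [0.066 0.066] 46.9 z [0.042 0.05  0.075]
[205. 245.] 444 [0.359 0.353] [0.065 0.066] 3.5 z [0.037 0.05  0.076]
[163. 249.] 463 [0.344 0.475] [0.065 0.068] 2.4 z [0.034 0.049 0.076]
[186. 275.] 465 [0.269 0.401] [0.066 0.066] 4.0 z [0.036 0.05  0.076]
[ 15. 284.] 685 [0.237 0.877] [0.069 0.041] 17.0 z [0.026 0.068 0.118]
[624. 300.] 704 [ 0.237 -0.883] [0.04  0.069] 71.1 z [0.025 0.067 0.116]
books (white pages)
[210. 132.] [201 119  18  27 429] [0.321 0.044] [0.684 0.338] [0.196 0.211 0.225]
[237. 133.] [230 120  14  27 343] [0.321 0.044] [0.682 0.261] [0.196 0.211 0.225]
[291. 135.] [286 122  12  27 274] [0.619 0.082] [0.681 0.111] [0.195 0.21  0.225]Traceback (most recent call last):
  File "m.py", line 21, in <module>
    q=P[cs[:,0,1],cs[:,0,0]].astype(np.float32);print('tray',cv2.minEnclosingCircle(q[:,:2]),np.median(q[:,2]))
                                                             ~~~~~~~~~~~~~~~~~~~~~~^^^^^^^^^
cv2.error: OpenCV(4.12.0) /io/opencv/modules/imgproc/src/shapedescr.cpp:201: error: (-215:Assertion failed) count >= 0 && (depth == CV_32F || depth == CV_32S) in function 'minEnclosingCircle'
```

```bash
sed -i 's/&(hsv\[...,1\]<60)&(hsv\[...,2\]>110)/\&(hsv[...,1]<90)\&(hsv[...,2]>90)/; s/q=P\[cs\[:,0,1\],cs\[:,0,0\]\].astype(np.float32);print/q=np.ascontiguousarray(P[cs[:,0,1],cs[:,0,0]],np.float32);q2=np.ascontiguousarray(q[:,:2]);print(len(q));print/; s/minEnclosingCircle(q\[:,:2\])/minEnclosingCircle(q2)/' m.py
cat >> m.py <<'E'
c=imaging.get_calibration('top');f=200/np.tan(np.radians(c['fovy'])/2);R=c['R'];t=c['t'];C=-R.T@t
def ray(u,v,zz):
    r=R.T@np.array([(u-c['cx'])/f,(v-c['cy'])/f,1]);return C+r*(zz-C[2])/r[2]
print('cam',C)
for u0,v0,w,h in ((201,119,18,27),(230,120,14,27),(286,122,12,27)):
    print('book edges',ray(u0-.5,v0-.5,.175).round(3),ray(u0+w-.5,v0+h-.5,.175).round(3))
E
python3 m.py | tail -12
```

```text
books (white pages)
[210. 132.] [201 119  18  27 429] [0.321 0.044] [0.684 0.338] [0.196 0.211 0.225]
[237. 133.] [230 120  14  27 343] [0.321 0.044] [0.682 0.261] [0.196 0.211 0.225]
[291. 135.] [286 122  12  27 274] [0.619 0.082] [0.681 0.111] [0.195 0.21  0.225]
172
tray ((0.7018736600875854, -0.16055327653884888), 0.08486062288284302) 0.0054612346
knob 142 [ 0.561 -0.447  0.11 ] [ 0.321 -0.479  0.1  ] [0.575 0.044 1.173]
[(340, np.float64(0.539), np.float64(-0.053), np.float64(-0.0)), (346, np.float64(0.54), np.float64(-0.072), np.float64(-0.0)), (352, np.float64(0.524), np.float64(-0.081), np.float64(0.087)), (358, np.float64(0.504), np.float64(-0.084), np.float64(0.197)), (364, np.float64(0.524), np.float64(-0.115), np.float64(0.092)), (370, np.float64(0.525), np.float64(-0.133), np.float64(0.092)), (376, np.float64(0.525), np.float64(-0.15), np.float64(0.095)), (382, np.float64(0.525), np.float64(-0.167), np.float64(0.096)), (388, np.float64(0.526), np.float64(-0.185), np.float64(0.095)), (394, np.float64(0.527), np.float64(-0.204), np.float64(0.09)), (400, np.float64(0.527), 
[... 569 characters left out ...]
at64(0.516), np.float64(-0.347), np.float64(0.176)), (460, np.float64(0.513), np.float64(-0.356), np.float64(0.194)), (466, np.float64(0.551), np.float64(-0.456), np.float64(-0.001)), (472, np.float64(0.552), np.float64(-0.475), np.float64(-0.002)), (478, np.float64(0.552), np.float64(-0.494), np.float64(0.0)), (484, np.float64(0.552), np.float64(-0.512), np.float64(0.003)), (490, np.float64(0.553), np.float64(-0.532), np.float64(0.002)), (496, np.float64(0.555), np.float64(-0.553), np.float64(-0.002))]
cam [0.32076309 0.04445566 1.1729231 ]
book edges [0.702 0.351 0.175] [0.626 0.297 0.175]
book edges [0.701 0.271 0.175] [0.625 0.229 0.175]
book edges [0.701 0.116 0.175] [0.624 0.081 0.175]
```

View pics/c1.png

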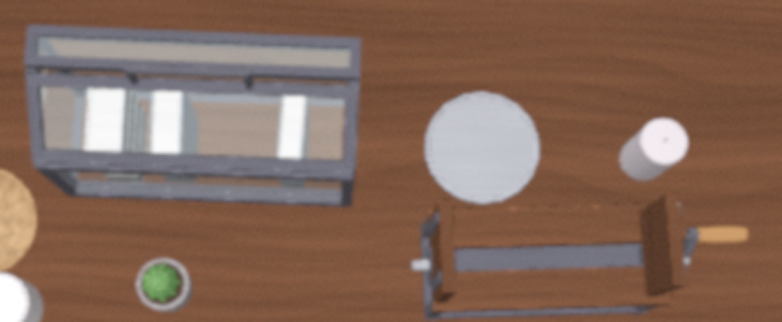

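The crop confirms the choice: a lone pot at crop (163,284), in front of the cabinet. I'm moving above it now, and turning so the jaws close along y.

```bash
python3 -m handwheel '[0.15,-0.174,0,0,0,0.048,0.15,-0.174,0,0,0,0.048,0.15,-0.174,0,0,0,0.048,0.15,-0.174,0,0,0,0,0.15,-0.174,0,0,0,0]' 1 40
python3 -m handwheel '[0.15,-0.174,0,0,0,0,0.15,-0.174,0,0,0,0,0.15,-0.174,0,0,0,0,0.15,-0.174,0,0,0,0,0.15,-0.174,0,0,0,0]'
python3 -m handwheel '[0.15,-0.174,0,0,0,0,0.15,-0.174,0,0,0,0,0.15,-0.174,0,0,0,0,0.15,-0.174,0,0,0,0,0.15,-0.174,0,0,0,0]'
python3 -m handwheel '[0,0,0,0,0,0]'
python3 - <<'E'
from h import *
st()
im,d,c=cam('wrist');P=pts(d,c);cv2.imwrite('pics/w1.png',im);print(c['R'].round(3),c['t'].round(3),(-c['R'].T@c['t']).round(3))
hsv=cv2.cvtColor(im,cv2.COLOR_BGR2HSV)
m=((hsv[...,0]>35)&(hsv[...,0]<85)&(hsv[...,1]>80)&(d>0)).astype(np.uint8)
n,l,s,cc=cv2.connectedComponentsWithStats(m)
for i in range(1,n):
    if s[i,4]>200:
        q=P[l==i];print(cc[i].round(),s[i,4],((q.min(0)+q.max(0))/2).round(3))
E
```

```text
time: 0.52
eef_pos: [0.2641, 0.5258, 0.2497]
tcp_rot: [-0.001, 1.0, -0.0, -0.0]
contact_force: [0.6, -0.6, -0.3]
opening: 1.002
finger_force: 0.0
time: 0.93
eef_pos: [0.3766, 0.3953, 0.2499]
tcp_rot: [-0.0, 1.0, -0.0, -0.0]
contact_force: [0.6, 0.3, 0.4]
opening: 0.998
finger_force: 0.0
time: 1.35
eef_pos: [0.4891, 0.2648, 0.2499]
tcp_rot: [-0.0, 1.0, -0.0, -0.0]
contact_force: [0.8, 0.7, -0.1]
opening: 1.0
finger_force: 0.0
time: 1.43
eef_pos: [0.4916, 0.2622, 0.2499]
tcp_rot: [0.003, 1.0, -0.001, 0.001]
contact_force: [-0.3, 0.4, 1.3]
opening: 0.996
finger_force: 0.0
{'time': 1.433, 'qpos': [0.309, 0.028, 1.869, -0.002, 1.244, -1.256], 'eef_pos': [0.492, 0.262, 0.25], 'tcp_rot': [0.003, 1.0, -0.001, 0.001], 'contact_force': [-0.28, 0.42, 1.32], 'opening': 0.996, 'finger_force': 0.0}
[[ 0.006  1.    -0.002]
 [ 0.959 -0.005  0.285]
 [ 0.285 -0.004 -0.959]] [-0.264 -0.508  0.24 ] [0.42  0.262 0.374]
[434.  19.] 2217 [0.366 0.357 0.061]
[587.  10.] 1046 [0.354 0.501 0.038]
[326. 169.] 2074 [0.49  0.267 0.062]
```

View pics/w1.png

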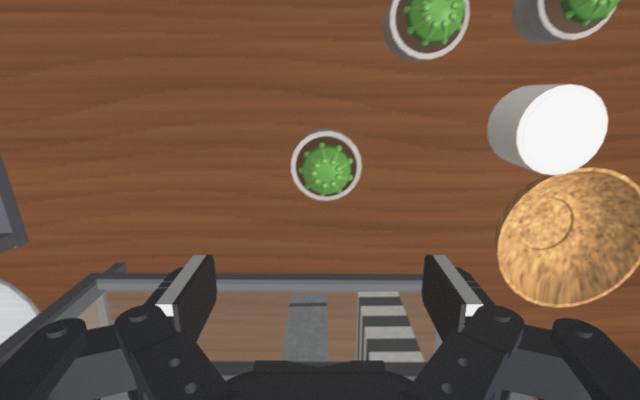

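The wrist view confirms the chosen pot at (326,167), alone under the gripper at about (0.488, 0.265). The cabinet books at (307,325) are grey and at (385,325) striped. Grasping now.

```bash
python3 -m handwheel '[-0.025,0.02,-0.25,0,0,0,0,0,-0.25,0,0,0,0,0,-0.25,0,0,0,0,0,-0.25,0,0,0,0,0,-0.25,0,0,0]' 1 40 | head -2
python3 -m handwheel '[0,0,-0.1,0,0,0,0,0,-0.1,0,0,0,0,0,0,0,0,0]' 
python3 -m handwheel '[0,0,0,0,0,0,0,0,0,0,0,0,0,0,0,0,0,0,0,0,0,0,0,0,0,0,0,0,0,0]' 0 50
python3 -m handwheel '[0,0,0,0,0,0,0,0,0.1,0,0,0,0,0,0.2,0,0,0,0,0,0.25,0,0,0,0,0,0.25,0,0,0]'
```

```text
time: 1.9
eef_pos: [0.4836, 0.2703, 0.0612]
time: 2.15
eef_pos: [0.4809, 0.2692, 0.0287]
tcp_rot: [-0.001, 1.0, -0.001, -0.004]
contact_force: [-0.6, 0.6, 0.1]
opening: 1.001
finger_force: 0.0
time: 2.57
eef_pos: [0.4856, 0.27, 0.0341]
tcp_rot: [-0.0, 1.0, 0.001, 0.001]
contact_force: [-0.4, 0.4, 1.0]
opening: 0.775
finger_force: 56.4
time: 2.98
eef_pos: [0.4834, 0.2687, 0.1524]
tcp_rot: [-0.0, 1.0, -0.001, -0.002]
contact_force: [1.9, 1.0, -2.9]
opening: 0.775
finger_force: 57.1
```

```bash
python3 -m handwheel '[0,0,0.236,0,0,0,0,0,0.236,0,0,0,0,0,0.236,0,0,0,0,0,0.236,0,0,0,0,0,0.236,0,0,0]' | head -2
python3 -m handwheel '[0.096,-0.191,0,0,0,0,0.096,-0.191,0,0,0,0,0.096,-0.191,0,0,0,0,0.096,-0.191,0,0,0,0,0.096,-0.191,0,0,0,0]' | head -2
python3 -m handwheel '[0.096,-0.191,0,0,0,0,0.096,-0.191,0,0,0,0,0.096,-0.191,0,0,0,0,0.096,-0.191,0,0,0,0,0.096,-0.191,0,0,0,0]' | head -2
python3 -m handwheel '[0.096,-0.191,0,0,0,0,0.096,-0.191,0,0,0,0,0.096,-0.191,0,0,0,0,0.096,-0.191,0,0,0,0,0.096,-0.191,0,0,0,0]' | head -2
python3 -m handwheel '[0,0,-0.25,0,0,0,0,0,-0.25,0,0,0,0,0,-0.25,0,0,0,0,0,-0.25,0,0,0,0,0,0,0,0,0]'
python3 - <<'E'
from h import *
im,d,c=cam('wrist');P=pts(d,c);cv2.imwrite('pics/w2.png',im)
# rim of tray: points with z 3..9mm, greyish
hsv=cv2.cvtColor(im,cv2.COLOR_BGR2HSV)
m=((P[...,2]>.002)&(P[...,2]<.012)&(hsv[...,1]<70)&(d>0)).astype(np.uint8)
n,l,s,cc=cv2.connectedComponentsWithStats(m);i=1+np.argmax(s[1:,4]);q=P[l==i];print(s[i],q.min(0),q.max(0))
E
```

```text
time: 3.4
eef_pos: [0.484, 0.269, 0.3308]
time: 3.82
eef_pos: [0.5567, 0.1247, 0.329]
time: 4.23
eef_pos: [0.6288, -0.0187, 0.3288]
time: 4.65
eef_pos: [0.7008, -0.1619, 0.3285]
time: 5.07
eef_pos: [0.6947, -0.1585, 0.167]
tcp_rot: [0.0, 1.0, 0.004, -0.01]
contact_force: [-2.4, -0.1, -5.9]
opening: 0.77
finger_force: 57.6
[  221    93   191   154 18487] [ 0.62089748 -0.23999837  0.00202474] [ 0.74868174 -0.08118919  0.01119653]
```

View pics/w2.png

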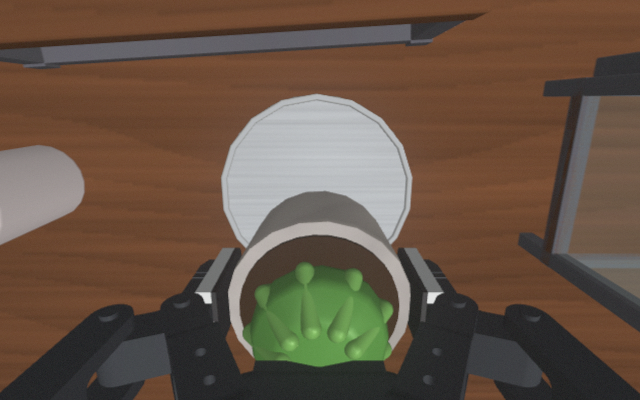

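The pot is held upright. The tray at (316,180) is centred on (0.701,-0.1605) and right below it, so I'm lowering the pot.

```bash
python3 -m handwheel '[0,0,-0.25,0,0,0,0,0,-0.25,0,0,0,0,0,-0.25,0,0,0,0,0,-0.1,0,0,0,0,0,-0.08,0,0,0]' | head -2
python3 -m handwheel '[0,0,0,0,0,0,0,0,0,0,0,0,0,0,0,0,0,0]'
python3 -m handwheel '[0,0,0,0,0,0,0,0,0,0,0,0,0,0,0,0,0,0]' 1
python3 -m handwheel '[0,0,0.1,0,0,0,0,0,0.25,0,0,0,0,0,0.25,0,0,0,0,0,0.25,0,0,0,0,0,0.25,0,0,0]'|head -2
python3 -m handwheel '[0,0,0.25,0,0,0,0,0,0.25,0,0,0,0,0,0.25,0,0,0,0,0,0.25,0,0,0]'
python3 - <<'E'
from h import *
im,d,c=cam('wrist');P=pts(d,c);cv2.imwrite('pics/w3.png',im);np.savez('w3.npz',im=im,d=d,P=P)
hsv=cv2.cvtColor(im,cv2.COLOR_BGR2HSV)
m=((hsv[...,0]>35)&(hsv[...,0]<85)&(hsv[...,1]>80)&(d>0)&(P[...,0]>.6)&(P[...,2]>.04));q=P[m];print(np.median(q,0),q.min(0),q.max(0))
E
```

```text
time: 5.53
eef_pos: [0.7007, -0.1603, 0.04]
time: 5.78
eef_pos: [0.703, -0.1612, 0.0438]
tcp_rot: [-0.0, 1.0, -0.001, 0.003]
contact_force: [0.6, -0.2, -2.1]
opening: 0.773
finger_force: 58.5
time: 6.03
eef_pos: [0.7021, -0.1609, 0.0425]
tcp_rot: [-0.0, 1.0, -0.001, 0.002]
contact_force: [0.4, 0.6, -0.0]
opening: 0.996
finger_force: 0.0
time: 6.45
eef_pos: [0.7008, -0.1604, 0.2089]
time: 6.78
eef_pos: [0.7003, -0.1601, 0.3594]
tcp_rot: [-0.0, 1.0, -0.0, 0.001]
contact_force: [1.2, -0.0, 0.8]
opening: 1.001
finger_force: 0.0
[ 0.70602732 -0.16220492  0.07606646] [ 0.68282824 -0.18835599  0.05129479] [ 0.73659814 -0.13732143  0.08332589]
```

View pics/w3.png

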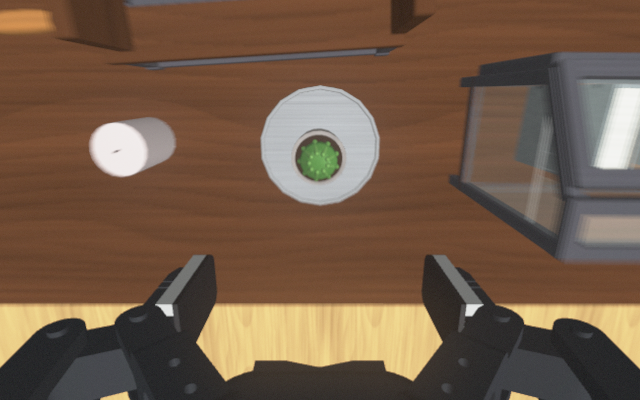

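The pot at (318,158) is standing on the tray, about 5 mm from its centre. Next I'll look at the cabinet from above to place the handle and books.

```bash
python3 -m handwheel '[-0.054,0.247,0.063,0,0,0,-0.054,0.247,0.063,0,0,0,-0.054,0.247,0.063,0,0,0,-0.054,0.247,0.063,0,0,0,-0.054,0.247,0.063,0,0,0]' | head -2
python3 -m handwheel '[-0.054,0.247,0.063,0,0,0,-0.054,0.247,0.063,0,0,0,-0.054,0.247,0.063,0,0,0,-0.054,0.247,0.063,0,0,0,-0.054,0.247,0.063,0,0,0]' |head -2
python3 -m handwheel '[0,0,0,0,0,0,0,0,0,0,0,0,0,0,0,0,0,0]' |head -3
python3 - <<'E'
from h import *
im,d,c=cam('wrist');P=pts(d,c);cv2.imwrite('pics/w4.png',im);np.savez('w4.npz',im=im,d=d,P=P,R=c['R'],t=c['t'])
for lo,hi in ((.255,.30),(.2405,.252),(.225,.24)):
    m=((P[...,2]>lo)&(P[...,2]<hi)&(d>0)&(P[...,0]>.55)&(P[...,0]<.85)&(P[...,1]>-.02)&(P[...,1]<.45)).astype(np.uint8)
    n,l,s,cc=cv2.connectedComponentsWithStats(m)
    for i in range(1,n):
        if s[i,4]>80:
            q=P[l==i];r=cv2.minAreaRect(np.ascontiguousarray(q[:,:2],np.float32));print(lo,cc[i].round(),s[i,4],np.round(r[0],4),np.round(r[1],3),round(r[2],1),q[:,2].max().round(3),'min',q.min(0).round(3),'max',q.max(0).round(3))
E
```

```text
time: 7.25
eef_pos: [0.6594, 0.0264, 0.4046]
time: 7.67
eef_pos: [0.6186, 0.2118, 0.452]
time: 7.92
eef_pos: [0.6196, 0.2099, 0.4505]
tcp_rot: [-0.0, 1.0, -0.0, 0.001]
0.255 [319. 249.] 1597 [0.692  0.2091] [0.139 0.011] 89.5 0.275 min [0.686 0.14  0.255] max [0.697 0.279 0.275]
0.225 [318. 252.] 18674 [0.7102 0.2095] [0.381 0.086] 89.3 0.24 min [0.665 0.019 0.225] max [0.754 0.4   0.24 ]
```

View pics/w4.png

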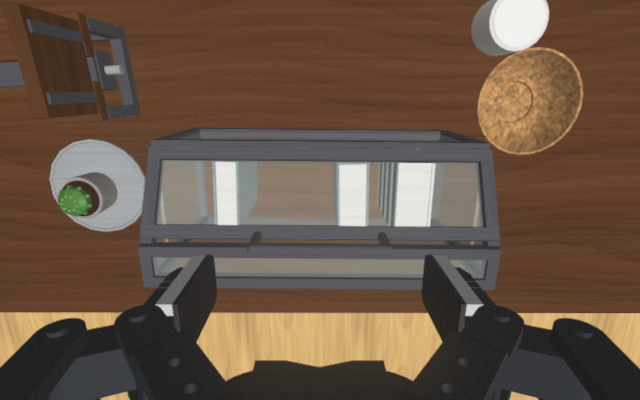

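The handle bar is found at (0.692, 0.209) with its top at z ≈ 0.272, seen at (319,243). That puts the cabinet origin at about (0.682, 0.209), square to within 0.6°. Pages at (227,193), (352,193), (415,193) mean three books. I'll turn −90° and take the handle.

```bash
python3 -m handwheel '[0.037,0,-0.077,0,0,-0.077,0.037,0,-0.077,0,0,-0.077,0.037,0,-0.077,0,0,-0.077,0.037,0,-0.077,0,0,-0.077,0.037,0,-0.077,0,0,-0.077]' 0.5 20 | head -2
python3 -m handwheel '[0.037,0,-0.077,0,0,-0.077,0.037,0,-0.077,0,0,-0.077,0.037,0,-0.077,0,0,-0.077,0.037,0,-0.077,0,0,-0.077,0.037,0,-0.077,0,0,-0.077]' | head -2
python3 -m handwheel '[0.037,0,-0.077,0,0,-0.077,0.037,0,-0.077,0,0,-0.077,0.037,0,-0.077,0,0,-0.076,0,0,0,0,0,0]' 
python3 -m handwheel '[0,0,-0.08,0,0,0,0,0,-0.08,0,0,0,0,0,0,0,0,0]' 
python3 -m handwheel '[0,0,0,0,0,0,0,0,0,0,0,0,0,0,0,0,0,0,0,0,0,0,0,0,0,0,0,0,0,0]' 0 20
python3 - <<'E'
import numpy as np
a=np.linspace(0,1.58,21);x=.612+.08*np.cos(a)-.222*np.sin(a);z=.045+.222*np.cos(a)+.08*np.sin(a)
for i in range(20):print(round((x[i+1]-x[i])/.15,3),round((z[i+1]-z[i])/.15,3),end=' | ')
E
```

```text
time: 8.38
eef_pos: [0.6482, 0.2079, 0.3908]
time: 8.8
eef_pos: [0.6759, 0.2078, 0.3329]
time: 9.13
eef_pos: [0.6918, 0.2075, 0.295]
tcp_rot: [0.709, 0.705, -0.003, -0.002]
contact_force: [-0.5, -0.7, -1.1]
opening: 0.501
finger_force: 0.0
time: 9.38
eef_pos: [0.6907, 0.2093, 0.2721]
tcp_rot: [0.707, 0.708, -0.002, -0.002]
contact_force: [0.2, -0.8, -0.8]
opening: 0.494
finger_force: 0.0
time: 9.8
eef_pos: [0.6918, 0.2102, 0.2767]
tcp_rot: [0.707, 0.707, 0.0, 0.0]
contact_force: [-2.1, -1.0, 1.4]
opening: 0.106
finger_force: 21.4
-0.118 0.037 | -0.121 0.028 | -0.123 0.018 | -0.124 0.009 | -0.124 -0.001 | -0.124 -0.011 | -0.123 -0.021 | -0.12 -0.03 | -0.118 -0.04 | -0.114 -0.049 | -0.11 -0.058 | -0.105 -0.066 | -0.1 -0.074 | -0.093 -0.082 | -0.087 -0.089 | -0.079 -0.096 | -0.071 -0.102 | -0.063 -0.107 | -0.055 -0.112 | -0.046 -0.116 |
```

Gripped at opening 0.106 (about 9–10 mm), so the bar is held. Letting the front down along the arc.

```bash
python3 -m handwheel '[-0.118,0,0.037,0,0,0,-0.121,0,0.028,0,0,0,-0.123,0,0.018,0,0,0,-0.124,0,0.009,0,0,0,-0.124,0,-0.001,0,0,0]'
python3 -m handwheel '[-0.124,0,-0.011,0,0,0,-0.123,0,-0.021,0,0,0,-0.12,0,-0.03,0,0,0,-0.118,0,-0.04,0,0,0,-0.114,0,-0.049,0,0,0]'
python3 -m handwheel '[-0.11,0,-0.058,0,0,0,-0.105,0,-0.066,0,0,0,-0.1,0,-0.074,0,0,0,-0.093,0,-0.082,0,0,0,-0.087,0,-0.089,0,0,0]'
python3 -m handwheel '[-0.079,0,-0.096,0,0,0,-0.071,0,-0.102,0,0,0,-0.063,0,-0.107,0,0,0,-0.055,0,-0.112,0,0,0,-0.046,0,-0.116,0,0,0]'
python3 -m handwheel '[0,0,0,0,0,0,0,0,0,0,0,0,0,0,0,0,0,0]'
```

```text
time: 10.22
eef_pos: [0.6021, 0.2108, 0.2921]
tcp_rot: [0.707, 0.707, 0.004, 0.002]
contact_force: [3.6, 2.0, 1.3]
opening: 0.101
finger_force: 20.6
time: 10.63
eef_pos: [0.5119, 0.2113, 0.2695]
tcp_rot: [0.707, 0.707, 0.004, 0.002]
contact_force: [3.8, 3.4, 0.9]
opening: 0.104
finger_force: 20.9
time: 11.05
eef_pos: [0.4373, 0.2116, 0.2133]
tcp_rot: [0.707, 0.707, 0.004, 0.001]
contact_force: [2.2, 4.6, 2.1]
opening: 0.103
finger_force: 21.7
time: 11.47
eef_pos: [0.3897, 0.2117, 0.1323]
tcp_rot: [0.707, 0.707, 0.003, -0.0]
contact_force: [-1.2, 4.5, 18.8]
opening: 0.104
finger_force: 25.5
time: 11.72
eef_pos: [0.3899, 0.2115, 0.1312]
tcp_rot: [0.707, 0.707, 0.003, -0.0]
contact_force: [2.9, 5.9, -6.3]
opening: 0.102
finger_force: 22.5
```

```bash
python3 -m handwheel '[0,0,0,0,0,0,0,0,0,0,0,0]' 0.27 |head -2
python3 -m handwheel '[0,0,0.15,0,0,0,0,0,0.25,0,0,0,0,0,0.25,0,0,0,0,0,0.25,0,0,0,0,0,0.25,0,0,0]' | head -2
python3 -m handwheel '[0,0,0.25,0,0,0,0,0,0.25,0,0,0,0.108,0,0.1,0,0,0.077,0.108,0,0,0,0,0.077,0.108,0,0,0,0,0.077]' 1 | head -2
python3 -m handwheel '[0.108,0,0,0,0,0.077,0.108,0,0,0,0,0.077,0.108,0,0,0,0,0.077,0.108,0,0,0,0,0.077,0.108,0,0,0,0,0.077]' | head -2
python3 -m handwheel '[0.108,0,0,0,0,0.077,0.108,0,0,0,0,0.077,0.108,0,0,0,0,0.077,0.108,0,0,0,0,0.077,0.108,0,0,0,0,0.076]' | head -2
python3 -m handwheel '[0,0,0,0,0,0,0,0,0,0,0,0]' | head -3
cat > look.py <<'E'
from h import *
import sys
im,d,c=cam('wrist');P=pts(d,c);cv2.imwrite(f'pics/{sys.argv[1]}.png',im);np.savez(f'{sys.argv[1]}.npz',im=im,d=d,P=P)
m=((P[...,2]>.155)&(P[...,2]<.195)&(d>0)&(P[...,0]>.605)&(P[...,0]<.73)&(P[...,1]>.03)&(P[...,1]<.39)).astype(np.uint8)
n,l,s,cc=cv2.connectedComponentsWithStats(m)
for i in range(1,n):
    if s[i,4]>150:
        q=P[l==i];r=cv2.minAreaRect(np.ascontiguousarray(q[:,:2],np.float32));print(cc[i].round(),s[i,4],np.round(r[0],4),np.round(r[1],3),round(r[2],1),'z',np.percentile(q[:,2],[5,50,95]).round(3),'min',q.min(0).round(3),'max',q.max(0).round(3))
E
python3 look.py w5
```

```text
time: 11.88
eef_pos: [0.3897, 0.2102, 0.1318]
time: 12.3
eef_pos: [0.3891, 0.2099, 0.3062]
time: 12.72
eef_pos: [0.439, 0.2101, 0.3971]
time: 13.13
eef_pos: [0.5198, 0.2099, 0.3943]
time: 13.55
eef_pos: [0.6008, 0.2098, 0.3943]
time: 13.72
eef_pos: [0.6001, 0.2098, 0.3935]
tcp_rot: [0.001, 1.0, -0.0, -0.0]
[141. 190.] 362 [0.6292 0.0318] [0.037 0.003] 1.6 z [0.159 0.184 0.194] min [0.611 0.03  0.155] max [0.648 0.033 0.195]
[499. 192.] 375 [0.6333 0.3882] [0.003 0.039] 88.8 z [0.158 0.185 0.194] min [0.614 0.387 0.155] max [0.653 0.39  0.195]
[216. 222.] 2499 [0.6666 0.0979] [0.031 0.089] 87.4 z [0.16  0.171 0.174] min [0.622 0.082 0.155] max [0.712 0.115 0.176]
[424. 224.] 3591 [0.6703 0.3215] [0.094 0.043] 0.4 z [0.161 0.175 0.178] min [0.623 0.3   0.155] max [0.717 0.343 0.18 ]
[357. 226.] 2856 [0.6699 0.2491] [0.088 0.038] 1.2 z [0.167 0.169 0.172] min [0.626 0.229 0.155] max [0.714 0.269 0.174]
```

View pics/w5.png

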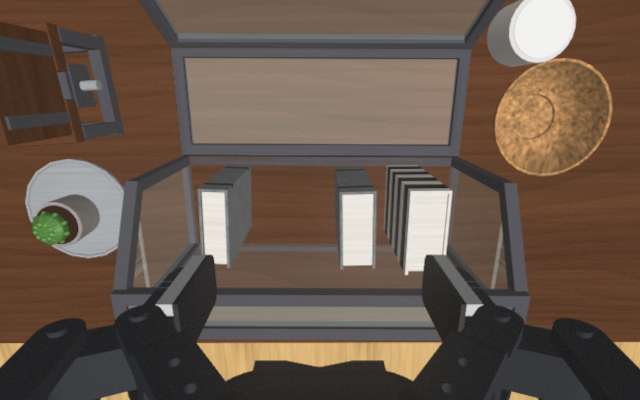

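Three books: a (216,222) at (0.667,0.098), c (357,226) at (0.670,0.249) and d, striped, (424,224) at (0.670,0.322). Sizes and top heights match. The front is fully down. Now the rack pose, from the stored top view.

```bash
python3 - <<'E'
from h import *
z=np.load('top0.npz');P=z['P'];d=z['d'];im=z['im']
def rep(n,m,k=40):
    n_,l,s,cc=cv2.connectedComponentsWithStats(m.astype(np.uint8))
    for i in range(1,n_):
        if s[i,4]>k:
            q=P[l==i];r=cv2.minAreaRect(np.ascontiguousarray(q[:,:2],np.float32));print(n,cc[i].round(),s[i,4],np.round(r[0],4),np.round(r[1],3),round(r[2],1),'z',np.percentile(q[:,2],[5,50,95]).round(3))
reg=(d>0)&(P[...,1]<0)&(P[...,0]<.62)&(P[...,0]>.42)
rep('plate tops',reg&(P[...,2]>.184)&(P[...,2]<.21))
m=reg&(P[...,2]>.098)&(P[...,2]<.112)&(P[...,1]>-.41);rep('deck',m,300)
rep('knob',reg&(P[...,1]<-.42)&(P[...,2]>.04),10)
E
```

```text
plate tops [458. 184.] 308 [ 0.5353 -0.3545] [0.11  0.021] 2.9 z [0.187 0.195 0.199]
plate tops [359. 187.] 274 [ 0.5188 -0.0871] [0.108 0.019] 2.8 z [0.188 0.196 0.199]
deck [403. 178.] 1401 [ 0.5676 -0.2328] [0.053 0.25 ] 3.6 z [0.102 0.105 0.108]
deck [405. 205.] 1535 [ 0.4987 -0.2323] [0.075 0.3  ] 4.3 z [0.102 0.105 0.109]
knob [479. 181.] 143 [ 0.5628 -0.4498] [0.021 0.06 ] 5.0 z [0.104 0.11  0.114]
```

```bash
python3 -m handwheel '[0.08,0.186,-0.1,0,0,0,0.08,0.186,-0.1,0,0,0,0.08,0.186,-0.1,0,0,0,0.078,0.185,0,0,0,0,0,0,0,0,0,0]' 0.75 80
python3 -m handwheel '[0,0,-0.25,0,0,0,0,0,-0.25,0,0,0,0,0,-0.25,0,0,0,0,0,-0.25,0,0,0,0,0,-0.1,0,0,0]' | head -4
python3 -m handwheel '[0,0,-0.1,0,0,0,0,0,-0.05,0,0,0,0,0,0,0,0,0]' | head -4
python3 -m handwheel '[0,0,0,0,0,0,0,0,0,0,0,0,0,0,0,0,0,0,0,0,0,0,0,0,0,0,0,0,0,0]' 0 80
python3 -m handwheel '[0,0,0.07,0,0,0,-0.2,0,0.1,0,0,0,-0.2,0,0.15,0,0,0,0,0,0,0,0,0]'
python3 look.py w6
```

```text
time: 14.18
eef_pos: [0.6467, 0.3256, 0.3459]
tcp_rot: [-0.001, 1.0, 0.0, -0.002]
contact_force: [-1.0, -0.6, 0.0]
opening: 0.746
finger_force: 0.0
time: 14.6
eef_pos: [0.6441, 0.3202, 0.1779]
tcp_rot: [0.0, 1.0, -0.002, -0.004]
contact_force: [-0.9, -1.3, -1.9]
time: 14.85
eef_pos: [0.6475, 0.3214, 0.1613]
tcp_rot: [0.0, 1.0, -0.0, -0.0]
contact_force: [-0.0, -0.0, 0.6]
time: 15.27
eef_pos: [0.649, 0.3223, 0.1649]
tcp_rot: [-0.0, 1.0, 0.001, 0.003]
contact_force: [-1.6, 0.4, 6.5]
opening: 0.484
finger_force: 82.3
time: 15.6
eef_pos: [0.5835, 0.3224, 0.2117]
tcp_rot: [-0.001, 1.0, 0.0, -0.002]
contact_force: [2.0, 1.4, -3.7]
opening: 0.48
finger_force: 82.2
[441. 293.] 323 [0.6187 0.3882] [0.002 0.012] 82.0 z [0.156 0.166 0.179] min [0.613 0.387 0.155] max [0.625 0.39  0.183]
[193. 299.] 187 [0.6261 0.2493] [0.017 0.002] 89.3 z [0.155 0.159 0.163] min [0.625 0.241 0.155] max [0.627 0.258 0.165]
[188. 386.] 632 [0.676  0.2427] [0.017 0.029] 80.8 z [0.168 0.169 0.17 ] min [0.663 0.233 0.167] max [0.689 0.253 0.173]
```

```bash
python3 -m handwheel '[0,0,0.225,0,0,0,0,0,0.225,0,0,0,0,0,0.225,0,0,0,0,0,0.225,0,0,0,-0.049,-0.246,0,0,0,0.039]' | head -2
python3 -m handwheel '[-0.049,-0.246,0,0,0,0,-0.049,-0.246,0,0,0,0,-0.049,-0.246,0,0,0,0,-0.049,-0.246,0,0,0,0,-0.049,-0.246,0,0,0,0]' | head -2
python3 -m handwheel '[-0.049,-0.246,0,0,0,0,-0.049,-0.246,0,0,0,0,-0.049,-0.246,0,0,0,0,-0.049,-0.246,0,0,0,0,-0.049,-0.246,0,0,0,0]' | head -2
python3 -m handwheel '[-0.049,-0.244,0,0,0,0,0,0,0,0,0,0,0,0,0,0,0,0]'
python3 - <<'E'
from h import *
im,d,c=cam('wrist');P=pts(d,c);cv2.imwrite('pics/w7.png',im);np.savez('w7.npz',P=P,d=d,im=im)
im,d,c=cam('top');P=pts(d,c);cv2.imwrite('pics/t7.png',im);np.savez('t7.npz',P=P,d=d,im=im)
E
```

```text
time: 16.07
eef_pos: [0.5831, 0.2894, 0.353]
time: 16.48
eef_pos: [0.5425, 0.0982, 0.3426]
time: 16.9
eef_pos: [0.5056, -0.0863, 0.343]
time: 17.15
eef_pos: [0.4986, -0.1231, 0.3429]
tcp_rot: [-0.028, 1.0, 0.001, -0.001]
contact_force: [0.2, 0.4, -4.4]
opening: 0.479
finger_force: 83.9
```

View pics/w7.png

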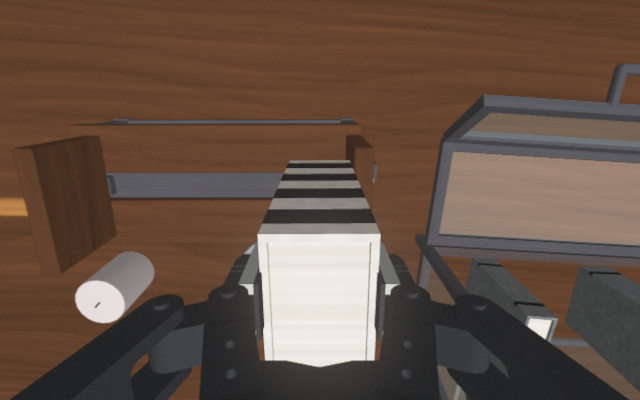

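The book is held upright, with the rack beneath it. The fixed plate is at (360,165) and the sliding plate at (60,200). I'll check the fixed plate's face before lowering.

```bash
python3 - <<'E'
from h import *
z=np.load('w7.npz');P=z['P'];d=z['d']
def rep(n,m,k=60):
    n_,l,s,cc=cv2.connectedComponentsWithStats(m.astype(np.uint8))
    for i in range(1,n_):
        if s[i,4]>k:
            q=P[l==i];r=cv2.minAreaRect(np.ascontiguousarray(q[:,:2],np.float32));print(n,cc[i].round(),s[i,4],np.round(r[0],4),np.round(r[1],3),round(r[2],1),'z',np.percentile(q[:,2],[5,50,95]).round(3),q.min(0).round(3),q.max(0).round(3))
reg=(d>0)&(P[...,0]<.62)&(P[...,0]>.42)&(P[...,1]<-.03)
rep('tops',reg&(P[...,2]>.190)&(P[...,2]<.2))
rep('bodyF',reg&(P[...,2]>.12)&(P[...,2]<.2)&(P[...,1]>-.12))
b=reg&(P[...,2]>.21)&(P[...,2]<.35)&(P[...,1]>-.16)&(P[...,1]<-.08)
rep('book',b)
E
```

```text
tops [ 38. 209.] 3147 [ 0.5358 -0.3528] [0.11  0.019] 3.8 z [0.191 0.196 0.198] [ 0.48  -0.365  0.19 ] [ 0.591 -0.342  0.199]
tops [364. 169.] 927 [ 0.4908 -0.0879] [0.052 0.018] 6.7 z [0.192 0.196 0.198] [ 0.465 -0.099  0.19 ] [ 0.516 -0.079  0.199]
bodyF [362. 163.] 1253 [ 0.4908 -0.0882] [0.051 0.019] 3.1 z [0.139 0.196 0.197] [ 0.465 -0.099  0.122] [ 0.516 -0.079  0.199]
book [319. 197.] 5982 [ 0.4732 -0.1255] [0.002 0.043] 3.6 z [0.24  0.316 0.348] [ 0.471 -0.147  0.224] [ 0.475 -0.104  0.35 ]
book [245. 261.] 430 [ 0.4921 -0.1527] [0.003 0.012] 32.6 z [0.334 0.343 0.349] [ 0.489 -0.158  0.331] [ 0.495 -0.147  0.35 ]
book [392. 261.] 431 [ 0.4887 -0.0964] [0.012 0.003] 60.8 z [0.334 0.343 0.349] [ 0.486 -0.102  0.33 ] [ 0.491 -0.09   0.35 ]
```

```bash
python3 -m handwheel '[0,0,-0.22,0,0,0,0,0,-0.22,0,0,0,0,0,-0.22,0,0,0,0,0,-0.1,0,0,0,0,0,-0.05,0,0,0]' | head -2
python3 -m handwheel '[0,0,-0.008,0,0,0,0,0,0,0,0,0]'
python3 -m handwheel '[0,0,0,0,0,0,0,0,0,0,0,0,0,0,0,0,0,0]' 0.75
python3 -m handwheel '[0,0,0.1,0,0,0,0,0,0.22,0,0,0,0,0,0.25,0,0,0,0,0,0.248,0,0,0,0,0,0,0,0,0]'
python3 - <<'E'
from h import *
im,d,c=cam('top');P=pts(d,c);cv2.imwrite('pics/t8.png',im)
m=(P[...,2]>.22)&(P[...,2]<.25)&(d>0)&(P[...,1]<-.05)&(P[...,1]>-.2)&(P[...,0]<.6)&(P[...,0]>.42);q=P[m];print(len(q),np.percentile(q,[3,97],0).round(3) if len(q) else 0)
im,d,c=cam('wrist');P=pts(d,c);cv2.imwrite('pics/w8.png',im)
m=(P[...,2]>.225)&(P[...,2]<.25)&(d>0)&(P[...,1]<-.05)&(P[...,1]>-.2)&(P[...,0]<.6)&(P[...,0]>.42);q=P[m];print(len(q),np.percentile(q,[1,99],0).round(3) if len(q) else 0)
E
```

```text
time: 17.67
eef_pos: [0.4975, -0.119, 0.225]
time: 17.83
eef_pos: [0.499, -0.1192, 0.2248]
tcp_rot: [-0.033, 0.999, 0.0, -0.002]
contact_force: [-9.5, 2.5, 10.2]
opening: 0.475
finger_force: 87.1
time: 18.08
eef_pos: [0.5003, -0.1203, 0.2225]
tcp_rot: [-0.032, 0.999, -0.0, 0.001]
contact_force: [0.1, -0.5, 0.4]
opening: 0.747
finger_force: 0.0
time: 18.5
eef_pos: [0.5025, -0.1218, 0.3543]
tcp_rot: [-0.031, 0.999, -0.004, 0.007]
contact_force: [0.6, -0.5, 1.8]
opening: 0.751
finger_force: 0.0
3 [[ 0.563 -0.099  0.232]
 [ 0.565 -0.096  0.237]]
7053 [[ 0.473 -0.141  0.229]
 [ 0.564 -0.096  0.239]]
```

View pics/w8.png

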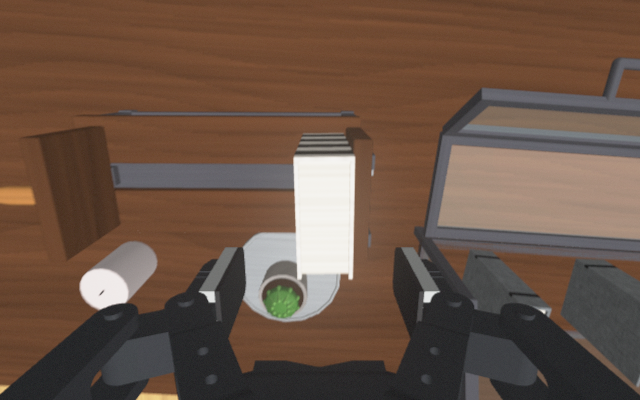

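Book d at (325,215) stands upright next to the fixed plate. Now book c.

```bash
python3 -m handwheel '[0.09,0.224,0.05,0,0,-0.026,0.09,0.224,0,0,0,0,0.09,0.224,0,0,0,0,0.09,0.224,0,0,0,0,0.09,0.224,0,0,0,0]' 0.72 | head -2
python3 -m handwheel '[0.09,0.224,0,0,0,0,0.09,0.224,0,0,0,0,0.09,0.224,0,0,0,0,0.09,0.224,0,0,0,0,0.09,0.226,-0.05,0,0,0]' | head -2
python3 -m handwheel '[0.09,0.225,0,0,0,0,0,0,0,0,0,0,0,0,-0.2,0,0,0,0,0,-0.25,0,0,0,0,0,-0.25,0,0,0]' | head -2
python3 -m handwheel '[0,0,-0.25,0,0,0,0,0,-0.16,0,0,0,0,0,-0.1,0,0,0,0,0,-0.05,0,0,0,0,0,0,0,0,0]' | head -5
python3 -m handwheel '[0,0,0,0,0,0,0,0,0,0,0,0,0,0,0,0,0,0,0,0,0,0,0,0,0,0,0,0,0,0]' 0 80
python3 -m handwheel '[0,0,0.07,0,0,0,-0.2,0,0.1,0,0,0,-0.2,0,0.15,0,0,0,0,0,0.1,0,0,0,0,0,0.23,0,0,0]'
```

```text
time: 19.02
eef_pos: [0.5668, 0.049, 0.3496]
time: 19.43
eef_pos: [0.6348, 0.2175, 0.3436]
time: 19.85
eef_pos: [0.6477, 0.2495, 0.2375]
time: 20.27
eef_pos: [0.6468, 0.2487, 0.1527]
tcp_rot: [-0.01, 1.0, -0.0, -0.002]
contact_force: [-0.5, -0.9, -0.7]
opening: 0.719
time: 20.68
eef_pos: [0.6493, 0.2496, 0.1584]
tcp_rot: [-0.01, 1.0, 0.001, 0.002]
contact_force: [-0.8, 1.2, 5.8]
opening: 0.434
finger_force: 81.2
time: 21.1
eef_pos: [0.5827, 0.2483, 0.2467]
tcp_rot: [-0.011, 1.0, -0.002, -0.007]
contact_force: [0.6, 0.3, -3.9]
opening: 0.432
finger_force: 80.7
```

```bash
python3 -m handwheel '[0,0,0.247,0,0,0,0,0,0.247,0,0,0,0,0,0.247,0,0,0,0,0,0.247,0,0,0,-0.047,-0.242,0,0,0,0.026]' | head -2
python3 -m handwheel '[-0.047,-0.242,0,0,0,0,-0.047,-0.242,0,0,0,0,-0.047,-0.242,0,0,0,0,-0.047,-0.242,0,0,0,0,-0.047,-0.242,0,0,0,0]' | head -2
python3 -m handwheel '[-0.047,-0.242,0,0,0,0,-0.047,-0.242,0,0,0,0,-0.047,-0.242,0,0,0,0,-0.047,-0.242,0,0,0,0,-0.047,-0.242,0,0,0,0]' | head -2
python3 -m handwheel '[-0.047,-0.242,0,0,0,0,0,0,0,0,0,0,0,0,-0.2,0,0,0,0,0,-0.25,0,0,0,0,0,-0.25,0,0,0]'|head -3
python3 -m handwheel '[0,0,-0.25,0,0,0,0,0,-0.15,0,0,0,0,0,-0.09,0,0,0,0,0,-0.04,0,0,0,0,0,0,0,0,0]' 
python3 -m handwheel '[0,0,-0.01,0,0,0,0,0,0,0,0,0]'
python3 -m handwheel '[0,0,0,0,0,0,0,0,0,0,0,0,0,0,0,0,0,0]' 0.6
python3 -m handwheel '[0,0,0.1,0,0,0,0,0,0.25,0,0,0,0,0,0.25,0,0,0,0,0,0.25,0,0,0,0,0,0.25,0,0,0]'
python3 -m handwheel '[0,0,0.14,0,0,0,0,0,0,0,0,0]' |head -2
cat > rk.py <<'E'
from h import *
import sys
im,d,c=cam('wrist');P=pts(d,c);cv2.imwrite(f'pics/{sys.argv[1]}.png',im)
m=((P[...,2]>.222)&(P[...,2]<.25)&(d>0)&(P[...,1]<-.05)&(P[...,1]>-.34)&(P[...,0]<.6)&(P[...,0]>.42)).astype(np.uint8)
n,l,s,cc=cv2.connectedComponentsWithStats(m)
for i in range(1,n):
    if s[i,4]>150:
        q=P[l==i];r=cv2.minAreaRect(np.ascontiguousarray(q[:,:2],np.float32));print(cc[i].round(),s[i,4],np.round(r[0],4),np.round(r[1],3),round(r[2],1),'z',np.percentile(q[:,2],[5,50,95]).round(3))
E
python3 rk.py w9
```

```text
time: 21.52
eef_pos: [0.5824, 0.2172, 0.4108]
time: 21.93
eef_pos: [0.544, 0.0298, 0.3996]
time: 22.35
eef_pos: [0.5088, -0.1515, 0.3998]
time: 22.77
eef_pos: [0.5028, -0.1867, 0.2951]
tcp_rot: [-0.03, 1.0, -0.0, 0.0]
time: 23.18
eef_pos: [0.5018, -0.1853, 0.2187]
tcp_rot: [-0.031, 1.0, 0.002, -0.003]
contact_force: [-6.0, 4.6, 3.7]
opening: 0.43
finger_force: 83.6
time: 23.35
eef_pos: [0.5021, -0.1856, 0.2185]
tcp_rot: [-0.031, 1.0, 0.001, -0.002]
contact_force: [-9.0, 3.7, 13.8]
opening: 0.433
finger_force: 85.1
time: 23.6
eef_pos: [0.5033, -0.1864, 0.2151]
tcp_rot: [-0.031, 1.0, -0.0, 0.0]
contact_force: [0.1, -0.0, -0.2]
opening: 0.6
finger_force: 0.0
time: 24.02
eef_pos: [0.503, -0.1863, 0.3812]
tcp_rot: [-0.031, 1.0, 0.0, -0.0]
contact_force: [1.0, 0.0, 0.0]
opening: 0.6
finger_force: 0.0
time: 24.18
eef_pos: [0.5047, -0.1873, 0.4082]
[397. 193.] 5165 [ 0.5209 -0.1185] [0.095 0.043] 4.2 z [0.231 0.235 0.238]
[322. 189.] 3950 [ 0.5226 -0.1859] [0.088 0.038] 3.4 z [0.227 0.229 0.232]
```

View pics/w9.png

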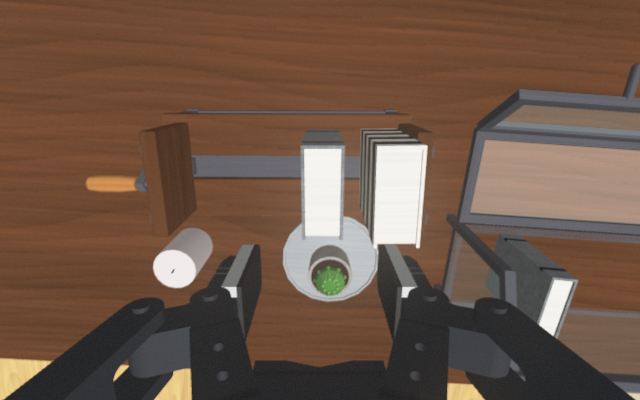

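```bash
python3 -m handwheel '[0.107,0.21,0,0,0,-0.034,0.107,0.21,0,0,0,-0.034,0.107,0.21,0,0,0,0,0.107,0.21,0,0,0,0,0.107,0.21,0,0,0,0]' 0.62 | head -2
python3 -m handwheel '[0.107,0.21,0,0,0,0,0.107,0.211,0,0,0,0,0.107,0.212,0,0,0,0,0.106,0.212,0,0,0,0,0,0,0,0,0,0]' | head -2
python3 -m handwheel '[0,0,-0.25,0,0,0,0,0,-0.25,0,0,0,0,0,-0.25,0,0,0,0,0,-0.25,0,0,0,0,0,-0.25,0,0,0]' | head -2
python3 -m handwheel '[0,0,-0.2,0,0,0,0,0,-0.12,0,0,0,0,0,-0.053,0,0,0,0,0,0,0,0,0]' | head -5
python3 -m handwheel '[0,0,0,0,0,0,0,0,0,0,0,0,0,0,0,0,0,0,0,0,0,0,0,0,0,0,0,0,0,0]' 0 80
python3 -m handwheel '[0,0,0.07,0,0,0,-0.2,0,0.1,0,0,0,-0.2,0,0.15,0,0,0,0,0,0.1,0,0,0,0,0,0.23,0,0,0]'
```

```text
time: 24.65
eef_pos: [0.5835, -0.0274, 0.3982]
time: 25.07
eef_pos: [0.6483, 0.103, 0.3967]
time: 25.48
eef_pos: [0.646, 0.0974, 0.2094]
time: 25.82
eef_pos: [0.645, 0.0974, 0.1529]
tcp_rot: [0.023, 1.0, -0.0, -0.004]
contact_force: [0.5, 0.1, -0.2]
opening: 0.617
time: 26.23
eef_pos: [0.6486, 0.0977, 0.1596]
tcp_rot: [0.023, 1.0, -0.0, 0.002]
contact_force: [-0.1, 0.1, 3.1]
opening: 0.338
finger_force: 79.6
time: 26.65
eef_pos: [0.5831, 0.098, 0.2508]
tcp_rot: [0.022, 1.0, -0.0, -0.006]
contact_force: [0.3, 0.2, -3.2]
opening: 0.338
finger_force: 79.3
```

```bash
python3 -m handwheel '[0,0,0.244,0,0,0,0,0,0.244,0,0,0,0,0,0.244,0,0,0,0,0,0.244,0,0,0,-0.052,-0.228,0,0,0,0.034]' | head -2
python3 -m handwheel '[-0.052,-0.228,0,0,0,0.034,-0.052,-0.228,0,0,0,0,-0.052,-0.228,0,0,0,0,-0.052,-0.228,0,0,0,0,-0.052,-0.228,0,0,0,0]' | head -2
python3 -m handwheel '[-0.052,-0.228,0,0,0,0,-0.052,-0.229,0,0,0,0,-0.052,-0.23,0,0,0,0,-0.052,-0.23,0,0,0,0,0,0,0,0,0,0]' | head -2
python3 -m handwheel '[0,0,-0.2,0,0,0,0,0,-0.25,0,0,0,0,0,-0.25,0,0,0,0,0,-0.2,0,0,0,0,0,-0.16,0,0,0]'|head -3
python3 -m handwheel '[0,0,-0.09,0,0,0,0,0,-0.06,0,0,0,0,0,-0.015,0,0,0,0,0,0,0,0,0]' 
python3 -m handwheel '[0,0,0,0,0,0,0,0,0,0,0,0,0,0,0,0,0,0]' 0.5
python3 -m handwheel '[0,0,0.1,0,0,0,0,0,0.25,0,0,0,0,0,0.25,0,0,0,0,0,0.25,0,0,0,0,0,0.25,0,0,0]'
python3 -m handwheel '[0,0,0.14,0,0,0,0,0,0,0,0,0]' |head -3
python3 rk.py w10
```

```text
time: 27.07
eef_pos: [0.5819, 0.0674, 0.4124]
time: 27.48
eef_pos: [0.5396, -0.1086, 0.4016]
time: 27.9
eef_pos: [0.5075, -0.2502, 0.4009]
time: 28.32
eef_pos: [0.5081, -0.2436, 0.2391]
tcp_rot: [-0.031, 1.0, 0.002, -0.002]
time: 28.65
eef_pos: [0.5104, -0.2452, 0.2198]
tcp_rot: [-0.031, 1.0, -0.001, 0.001]
contact_force: [-0.0, 0.0, -2.7]
opening: 0.337
finger_force: 80.4
time: 28.9
eef_pos: [0.5103, -0.2454, 0.2192]
tcp_rot: [-0.031, 1.0, -0.001, 0.001]
contact_force: [-0.7, 0.3, 0.1]
opening: 0.497
finger_force: 0.0
time: 29.32
eef_pos: [0.5096, -0.2449, 0.3852]
tcp_rot: [-0.031, 1.0, -0.0, 0.001]
contact_force: [0.2, 0.1, 0.4]
opening: 0.502
finger_force: 0.0
time: 29.48
eef_pos: [0.5111, -0.246, 0.4124]
tcp_rot: [-0.031, 0.999, -0.004, 0.006]
[463. 189.] 5428 [ 0.521  -0.1186] [0.095 0.044] 4.2 z [0.228 0.235 0.238]
[387. 185.] 4019 [ 0.5227 -0.1859] [0.088 0.038] 3.3 z [0.227 0.229 0.232]
[323. 187.] 3089 [ 0.5281 -0.2441] [0.088 0.03 ] 3.3 z [0.229 0.231 0.234]
```

View pics/w10.png

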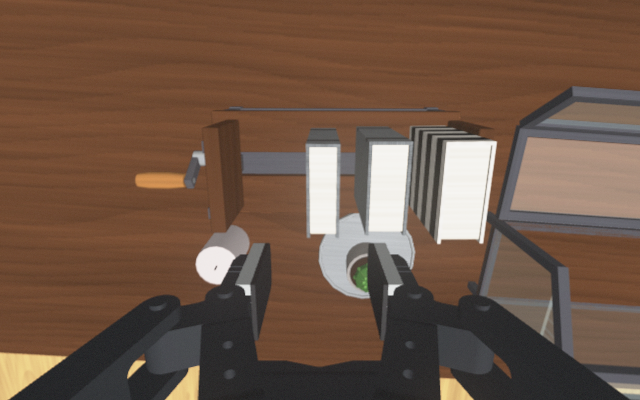

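All three books stand upright on the rack with gaps, and the pot is unchanged on the tray at (367,270). Now back to the handle to shut the cabinet.

```bash
python3 -m handwheel '[0,0.217,0,0,0,-0.074,0,0.217,0,0,0,-0.074,0,0.217,0,0,0,-0.074,0,0.217,0,0,0,-0.074,0,0.217,0,0,0,-0.074]' 0.25 20 | head -2
python3 -m handwheel '[0,0.217,0,0,0,-0.074,0,0.217,0,0,0,-0.074,-0.115,0.217,0,0,0,-0.074,-0.115,0.217,0,0,0,-0.074,-0.115,0.217,0,0,0,-0.074]' | head -2
python3 -m handwheel '[-0.115,0.217,0,0,0,-0.074,-0.115,0.217,0,0,0,-0.075,-0.115,0.217,0,0,0,-0.075,-0.115,0.215,0,0,0,-0.075,0,0,0,0,0,0]' | head -2
python3 -m handwheel '[0,0,-0.2,0,0,0,0,0,-0.25,0,0,0,0,0,-0.25,0,0,0,0,0,-0.25,0,0,0,0,0,-0.15,0,0,0]'
python3 -m handwheel '[0,0,-0.05,0,0,0,0,0,0,0,0,0]'
python3 - <<'E'
from h import *
im,d,c=cam('wrist');P=pts(d,c)
m=(P[...,2]>.11)&(P[...,2]<.135)&(d>0)&(P[...,0]>.36)&(P[...,0]<.405)&(P[...,1]>.1)&(P[...,1]<.32);q=P[m];print(len(q),np.percentile(q,[2,50,98],0).round(3))
E
```

```text
time: 29.95
eef_pos: [0.509, -0.0808, 0.4018]
time: 30.37
eef_pos: [0.4567, 0.0818, 0.4017]
time: 30.78
eef_pos: [0.3903, 0.2066, 0.4024]
time: 31.2
eef_pos: [0.3906, 0.2018, 0.2328]
tcp_rot: [0.697, 0.717, -0.003, -0.002]
contact_force: [-0.2, -0.5, -0.7]
opening: 0.252
finger_force: 0.0
time: 31.37
eef_pos: [0.3916, 0.202, 0.2279]
tcp_rot: [0.697, 0.717, -0.003, -0.002]
contact_force: [0.1, 0.1, 0.2]
opening: 0.25
finger_force: 0.0
3519 [[0.386 0.147 0.127]
 [0.391 0.223 0.13 ]
 [0.403 0.281 0.132]]
```

```bash
python3 -m handwheel '[0.005,0.05,-0.2,0,0,-0.018,0,0,-0.2,0,0,0,0,0,-0.15,0,0,0,0,0,-0.08,0,0,0,0,0,-0.03,0,0,0]'
python3 -m handwheel '[0,0,0,0,0,0,0,0,0,0,0,0,0,0,0,0,0,0,0,0,0,0,0,0]' 0 20
python3 -m handwheel '[0.046,0,0.116,0,0,0,0.055,0,0.112,0,0,0,0.063,0,0.107,0,0,0,0.071,0,0.102,0,0,0,0.079,0,0.096,0,0,0]'
```

```text
time: 31.83
eef_pos: [0.3944, 0.2103, 0.1322]
tcp_rot: [0.707, 0.707, -0.0, -0.0]
contact_force: [-0.5, -0.6, 0.4]
opening: 0.252
finger_force: 0.0
time: 32.17
eef_pos: [0.3901, 0.2103, 0.132]
tcp_rot: [0.707, 0.707, -0.005, -0.004]
contact_force: [-10.4, -0.2, -0.5]
opening: 0.106
finger_force: 22.3
time: 32.58
eef_pos: [0.4386, 0.21, 0.2136]
tcp_rot: [0.707, 0.707, -0.004, -0.002]
contact_force: [-6.2, -1.7, -2.9]
opening: 0.105
finger_force: 21.3
```

```bash
python3 -m handwheel '[0.087,0,0.089,0,0,0,0.093,0,0.082,0,0,0,0.1,0,0.074,0,0,0,0.105,0,0.066,0,0,0,0.11,0,0.058,0,0,0]' |head -4
python3 -m handwheel '[0.114,0,0.049,0,0,0,0.118,0,0.04,0,0,0,0.12,0,0.03,0,0,0,0.123,0,0.021,0,0,0,0.124,0,0.011,0,0,0]' |head -4
python3 -m handwheel '[0.124,0,0.001,0,0,0,0.124,0,-0.009,0,0,0,0.123,0,-0.018,0,0,0,0.121,0,-0.028,0,0,0,0.118,0,-0.037,0,0,0]'
python3 -m handwheel '[0.015,0,0,0,0,0,0.01,0,0,0,0,0,0,0,0,0,0,0]'
```

```text
time: 33.0
eef_pos: [0.5147, 0.2095, 0.2704]
tcp_rot: [0.707, 0.707, -0.002, -0.0]
contact_force: [-3.3, -3.1, -1.3]
time: 33.42
eef_pos: [0.6055, 0.2088, 0.2932]
tcp_rot: [0.707, 0.707, -0.002, 0.001]
contact_force: [-3.3, -3.8, -2.8]
time: 33.83
eef_pos: [0.6931, 0.2084, 0.2803]
tcp_rot: [0.707, 0.707, -0.008, -0.004]
contact_force: [-64.2, -10.0, 37.8]
opening: 0.107
finger_force: 32.8
time: 34.08
eef_pos: [0.6926, 0.2085, 0.2804]
tcp_rot: [0.707, 0.707, -0.012, -0.007]
contact_force: [-29.1, -8.9, 12.4]
opening: 0.101
finger_force: 22.0
```

The front is shut against its stop. I'll release and move above the crank knob.

```bash
python3 -m handwheel '[0,0,0,0,0,0,0,0,0,0,0,0]' 0.4 |head -2
python3 -m handwheel '[0,0,0.1,0,0,0,0,0,0.2,0,0,0,0,0,0.2,0,0,0,0,0,0.2,0,0,0,0,0,0.2,0,0,0]' | head -2
python3 -m handwheel '[-0.048,-0.248,0,0,0,0.039,-0.048,-0.248,0,0,0,0,-0.048,-0.248,0,0,0,0,-0.048,-0.248,0,0,0,0,-0.048,-0.248,0,0,0,0]' 0.45 | head -2
python3 -m handwheel '[-0.048,-0.248,0,0,0,0,-0.048,-0.248,0,0,0,0,-0.048,-0.248,0,0,0,0,-0.048,-0.248,0,0,0,0,-0.048,-0.248,0,0,0,0]' | head -2
python3 -m handwheel '[-0.048,-0.248,0,0,0,0,-0.048,-0.248,0,0,0,0,-0.048,-0.248,0,0,0,0,-0.048,-0.248,0,0,0,0,-0.048,-0.248,0,0,0,0]' | head -2
python3 -m handwheel '[-0.048,-0.248,-0.2,0,0,0,-0.048,-0.248,-0.2,0,0,0,-0.048,-0.248,-0.2,0,0,0,0,0,0,0,0,0,0,0,0,0,0,0]' | head -3
python3 - <<'E'
from h import *
im,d,c=cam('wrist');P=pts(d,c);cv2.imwrite('pics/w11.png',im)
hsv=cv2.cvtColor(im,cv2.COLOR_BGR2HSV)
m=((hsv[...,0]<22)&(hsv[...,1]>120)&(hsv[...,2]>110)&(P[...,2]>.06)&(P[...,2]<.13)&(P[...,1]<-.4)&(d>0))
q=P[m];r=cv2.minAreaRect(np.ascontiguousarray(q[:,:2],np.float32));print(len(q),r,np.percentile(q[:,2],[5,50,95]))
im,d,c=cam('top');P=pts(d,c);cv2.imwrite('pics/t11.png',im)
m=(P[...,2]>.255)&(P[...,2]<.28)&(P[...,1]>.1)&(P[...,0]>.3)&(P[...,0]<.8);q=P[m];print('handle',len(q),np.median(q,0))
E
```

```text
time: 34.25
eef_pos: [0.7007, 0.2101, 0.2802]
time: 34.67
eef_pos: [0.7009, 0.2104, 0.4165]
time: 35.08
eef_pos: [0.6645, 0.0229, 0.4151]
time: 35.5
eef_pos: [0.6284, -0.1636, 0.4152]
time: 35.92
eef_pos: [0.5923, -0.3498, 0.4152]
time: 36.33
eef_pos: [0.573, -0.4456, 0.333]
tcp_rot: [0.686, 0.728, 0.0, -0.001]
1187 ((0.5593968629837036, -0.43612581491470337), (0.03394828736782074, 0.08681532740592957), 19.874143600463867) [0.10334914 0.11029816 0.11263047]
handle 234 [0.68980432 0.20739219 0.2706213 ]
```

View pics/w11.png

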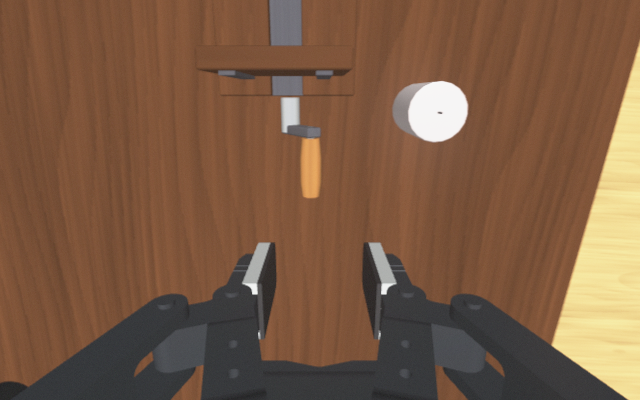

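The wrist view shows the knob at (311,168) and the crank arm at (303,131), with the candle clear at (437,112). The previous mask caught some of the deck, so I'll isolate the knob.

```bash
python3 - <<'E'
from h import *
s=st();im,d,c=cam('wrist');P=pts(d,c)
hsv=cv2.cvtColor(im,cv2.COLOR_BGR2HSV)
m=((hsv[...,0]<22)&(hsv[...,1]>120)&(hsv[...,2]>110)&(P[...,2]>.08)&(P[...,2]<.13)&(d>0));m[:138]=0;m[205:]=0;m[:,:280]=0;m[:,340:]=0
q=P[m];r=cv2.minAreaRect(np.ascontiguousarray(q[:,:2],np.float32));print(len(q),r,np.percentile(q[:,2],[5,50,98]))
k=np.array([*r[0],np.percentile(q[:,2],98)-.010])
u=np.array([.0616,-.998])*.012
print('tcp target',k[:2]+u,k[2]+.008,'angle',np.arctan2(k[0]-.5411,k[2]-.068),np.hypot(k[0]-.5411,k[2]-.068))
E
```

```text
{'time': 36.433, 'qpos': [-0.797, 0.351, 1.34, 0.001, 1.447, -0.859], 'eef_pos': [0.575, -0.444, 0.337], 'tcp_rot': [0.685, 0.729, 0.0, 0.002], 'contact_force': [-1.111, 0.494, 0.674], 'opening': 0.447, 'finger_force': 0.0}
1140 ((0.564208984375, -0.44828176498413086), (0.021043376997113228, 0.060393188148736954), 2.5064620971679688) [0.10418017 0.11020597 0.11319688]
tcp target [ 0.56494818 -0.46025776] 0.11119687514870069 angle 0.5809754677105988 0.04210516808038196
```

```bash
python3 -m handwheel '[-0.043,-0.01,-0.25,0,0,0,0,0,-0.25,0,0,0,0,0,-0.25,0,0,0,0,0,-0.25,0,0,0,0,0,-0.1,0,0,0]' 0.5 30|head -2
python3 -m handwheel '[0,0,0,0,0,0,0,0,0,0,0,0,0,0,0,0,0,0]'|head -3
python3 -m handwheel '[0,0,0,0,0,0]'|head -2
```

```text
time: 36.9
eef_pos: [0.567, -0.4424, 0.1652]
time: 37.15
eef_pos: [0.5693, -0.4464, 0.1737]
tcp_rot: [0.685, 0.729, -0.0, 0.003]
time: 37.23
eef_pos: [0.5691, -0.4467, 0.1738]
```

```bash
python3 -m handwheel '[-0.031,-0.095,0,0,0,0,0,0,-0.15,0,0,0,0,0,-0.15,0,0,0,0,0,-0.13,0,0,0,0,0,0,0,0,0]'|head -4
python3 -m handwheel '[0,0,0,0,0,0,0,0,0,0,0,0,0,0,0,0,0,0,0,0,0,0,0,0,0,0,0,0,0,0]' 0 35
python3 -m handwheel '[0,0,0,0,0,0]'
python3 - <<'E'
import numpy as np
def rows(a0,n,N):
    a=a0+np.linspace(0,n*2*np.pi,N+1);s=.04/.15
    dx=np.diff(np.sin(a))*s;dz=np.diff(np.cos(a))*s;psi=np.radians(3.5)
    print(' | '.join(f'{x*np.cos(psi):.3f},{x*np.sin(psi):.3f},{z:.3f}' for x,z in zip(dx,dz)))
rows(.6,1,15)
E
```

```text
time: 37.65
eef_pos: [0.5605, -0.4592, 0.1004]
tcp_rot: [0.685, 0.728, 0.0, -0.003]
contact_force: [-0.4, 0.2, -1.0]
time: 38.07
eef_pos: [0.5639, -0.461, 0.1069]
tcp_rot: [0.685, 0.729, -0.0, 0.003]
contact_force: [2.5, -2.4, 0.9]
opening: 0.222
finger_force: 34.7
time: 38.15
eef_pos: [0.5639, -0.461, 0.1068]
tcp_rot: [0.685, 0.729, -0.0, 0.003]
contact_force: [2.8, -2.8, 1.3]
opening: 0.214
finger_force: 34.8
0.076,0.005,-0.080 | 0.037,0.002,-0.104 | -0.008,-0.001,-0.111 | -0.053,-0.003,-0.098 | -0.088,-0.005,-0.068 | -0.108,-0.007,-0.026 | -0.109,-0.007,0.020 | -0.091,-0.006,0.063 | -0.058,-0.004,0.094 | -0.015,-0.001,0.110 | 0.031,0.002,0.106 | 0.072,0.004,0.084 | 0.100,0.006,0.048 | 0.111,0.007,0.003 | 0.102,0.006,-0.042
```

Knob gripped. First turn, to check how it goes.

```bash
python3 -m handwheel '[0.076,0.005,-0.08,0,0,0,0.037,0.002,-0.104,0,0,0,-0.008,-0.001,-0.111,0,0,0,-0.053,-0.003,-0.098,0,0,0,-0.088,-0.005,-0.068,0,0,0]' 0 50
python3 -m handwheel '[-0.108,-0.007,-0.026,0,0,0,-0.109,-0.007,0.02,0,0,0,-0.091,-0.006,0.063,0,0,0,-0.058,-0.004,0.094,0,0,0,-0.015,-0.001,0.11,0,0,0]'
python3 -m handwheel '[0.031,0.002,0.106,0,0,0,0.072,0.005,0.084,0,0,0,0.1,0.006,0.048,0,0,0,0.111,0.007,0.003,0,0,0,0.103,0.006,-0.041,0,0,0]'
cat > jaw.py <<'E'
from h import *
im,d,c=cam('top');P=pts(d,c)
reg=(d>0)&(P[...,1]<-.1)&(P[...,0]<.61)&(P[...,0]>.45)
m=reg&(P[...,2]>.184)&(P[...,2]<.205)
n,l,s,cc=cv2.connectedComponentsWithStats(m.astype(np.uint8))
for i in range(1,n):
    if s[i,4]>40:
        q=P[l==i];r=cv2.minAreaRect(np.ascontiguousarray(q[:,:2],np.float32));print('plate',np.round(r[0],4),np.round(r[1],3),round(r[2],1),'z',np.median(q[:,2]).round(3), 'jaw~',round((r[0][1]+.3545)/.998,4))
E
python3 jaw.py
```

```text
time: 38.57
eef_pos: [0.5619, -0.4611, 0.0389]
tcp_rot: [0.685, 0.728, 0.002, 0.006]
contact_force: [7.7, 0.9, 8.9]
opening: 0.213
finger_force: 51.4
time: 38.98
eef_pos: [0.5012, -0.4644, 0.074]
tcp_rot: [0.686, 0.728, 0.001, 0.003]
contact_force: [13.0, -5.3, -11.3]
opening: 0.211
finger_force: 49.6
time: 39.4
eef_pos: [0.5607, -0.4613, 0.1088]
tcp_rot: [0.685, 0.729, -0.002, -0.002]
contact_force: [-9.3, 1.5, 6.5]
opening: 0.211
finger_force: 51.7
plate [ 0.5343 -0.3346] [0.11  0.021] 5.0 z 0.196 jaw~ 0.02
plate [ 0.5261 -0.2297] [0.087 0.006] 6.4 z 0.194 jaw~ 0.125
plate [ 0.5168 -0.1693] [0.093 0.028] 21.3 z 0.193 jaw~ 0.1856
```

Works: 20 mm for one turn. Four more turns.

```bash
python3 -m handwheel '[0.076,0.005,-0.08,0,0,0,0.037,0.002,-0.104,0,0,0,-0.008,-0.001,-0.111,0,0,0,-0.053,-0.003,-0.098,0,0,0,-0.088,-0.005,-0.068,0,0,0]' |sed -n 2p
python3 -m handwheel '[-0.108,-0.007,-0.026,0,0,0,-0.109,-0.007,0.02,0,0,0,-0.091,-0.006,0.063,0,0,0,-0.058,-0.004,0.094,0,0,0,-0.015,-0.001,0.11,0,0,0]'|sed -n 2p
python3 -m handwheel '[0.031,0.002,0.106,0,0,0,0.072,0.005,0.084,0,0,0,0.1,0.006,0.048,0,0,0,0.111,0.007,0.003,0,0,0,0.103,0.006,-0.041,0,0,0]'
python3 -m handwheel '[0.076,0.005,-0.08,0,0,0,0.037,0.002,-0.104,0,0,0,-0.008,-0.001,-0.111,0,0,0,-0.053,-0.003,-0.098,0,0,0,-0.088,-0.005,-0.068,0,0,0]' |sed -n 2p
python3 -m handwheel '[-0.108,-0.007,-0.026,0,0,0,-0.109,-0.007,0.02,0,0,0,-0.091,-0.006,0.063,0,0,0,-0.058,-0.004,0.094,0,0,0,-0.015,-0.001,0.11,0,0,0]'|sed -n 2p
python3 -m handwheel '[0.031,0.002,0.106,0,0,0,0.072,0.005,0.084,0,0,0,0.1,0.006,0.048,0,0,0,0.111,0.007,0.003,0,0,0,0.103,0.006,-0.041,0,0,0]'|sed -n 2p
python3 -m handwheel '[0.076,0.005,-0.08,0,0,0,0.037,0.002,-0.104,0,0,0,-0.008,-0.001,-0.111,0,0,0,-0.053,-0.003,-0.098,0,0,0,-0.088,-0.005,-0.068,0,0,0]' |sed -n 2p
python3 -m handwheel '[-0.108,-0.007,-0.026,0,0,0,-0.109,-0.007,0.02,0,0,0,-0.091,-0.006,0.063,0,0,0,-0.058,-0.004,0.094,0,0,0,-0.015,-0.001,0.11,0,0,0]'|sed -n 2p
python3 -m handwheel '[0.031,0.002,0.106,0,0,0,0.072,0.005,0.084,0,0,0,0.1,0.006,0.048,0,0,0,0.111,0.007,0.003,0,0,0,0.103,0.006,-0.041,0,0,0]'|sed -n 2p
python3 -m handwheel '[0.076,0.005,-0.08,0,0,0,0.037,0.002,-0.104,0,0,0,-0.008,-0.001,-0.111,0,0,0,-0.053,-0.003,-0.098,0,0,0,-0.088,-0.005,-0.068,0,0,0]' |sed -n 2p
python3 -m handwheel '[-0.108,-0.007,-0.026,0,0,0,-0.109,-0.007,0.02,0,0,0,-0.091,-0.006,0.063,0,0,0,-0.058,-0.004,0.094,0,0,0,-0.015,-0.001,0.11,0,0,0]'|sed -n 2p
python3 -m handwheel '[0.031,0.002,0.106,0,0,0,0.072,0.005,0.084,0,0,0,0.1,0.006,0.048,0,0,0,0.111,0.007,0.003,0,0,0,0.103,0.006,-0.041,0,0,0]'
python3 jaw.py; cat >rk2.py <<'E'
from h import *
import sys
im,d,c=cam('top');P=pts(d,c);cv2.imwrite(f'pics/{sys.argv[1]}.png',cv2.resize(im[90:260,160:520],None,fx=2.2,fy=2.2,interpolation=cv2.INTER_CUBIC))
m=((P[...,2]>.22)&(P[...,2]<.25)&(d>0)&(P[...,1]<-.05)&(P[...,1]>-.34)&(P[...,0]<.6)&(P[...,0]>.42)).astype(np.uint8)
n,l,s,cc=cv2.connectedComponentsWithStats(m)
for i in range(1,n):
    if s[i,4]>60:
        q=P[l==i];r=cv2.minAreaRect(np.ascontiguousarray(q[:,:2],np.float32));print('bk',cc[i].round(),s[i,4],np.round(r[0],4),np.round(r[1],3),round(r[2],1),'z',np.percentile(q[:,2],[5,50,95]).round(3))
E
python3 rk2.py t12
```

```text
eef_pos: [0.5619, -0.4611, 0.0389]
eef_pos: [0.5012, -0.4644, 0.074]
time: 40.7
eef_pos: [0.5607, -0.4613, 0.1088]
tcp_rot: [0.685, 0.729, -0.002, -0.002]
contact_force: [-9.2, 1.6, 7.8]
opening: 0.21
finger_force: 52.0
eef_pos: [0.5617, -0.4612, 0.0388]
eef_pos: [0.5013, -0.4644, 0.0739]
eef_pos: [0.5607, -0.4613, 0.1088]
eef_pos: [0.5617, -0.4612, 0.0388]
eef_pos: [0.5013, -0.4644, 0.0739]
eef_pos: [0.5608, -0.4613, 0.1088]
eef_pos: [0.5616, -0.4611, 0.0387]
eef_pos: [0.5013, -0.4645, 0.0738]
time: 44.45
eef_pos: [0.5607, -0.4614, 0.1088]
tcp_rot: [0.685, 0.729, -0.002, -0.003]
contact_force: [-9.1, 3.1, 7.4]
opening: 0.212
finger_force: 52.5
plate [ 0.5281 -0.2405] [0.109 0.049] 3.3 z 0.196 jaw~ 0.1143
plate [ 0.5154 -0.1704] [0.095 0.033] 24.9 z 0.194 jaw~ 0.1845
bk [373. 184.] 634 [ 0.5199 -0.1186] [0.094 0.043] 4.3 z [0.228 0.234 0.238]
bk [399. 185.] 521 [ 0.5219 -0.1862] [0.087 0.039] 3.5 z [0.224 0.229 0.232]
bk [417. 183.] 437 [ 0.5269 -0.2311] [0.089 0.032] 3.7 z [0.226 0.231 0.235]
```

View pics/t12.png

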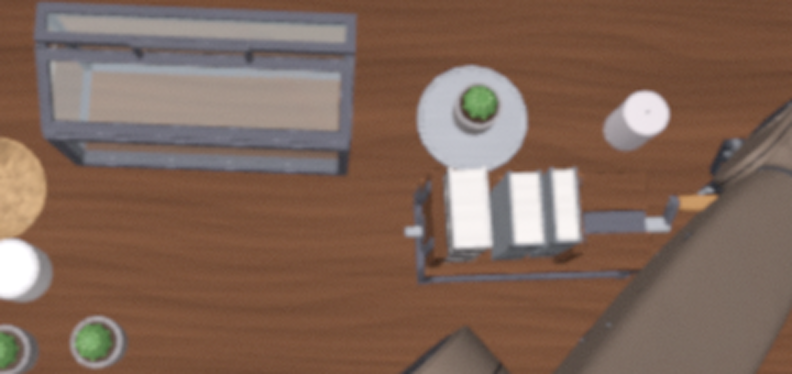

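The row is being pushed together upright at about (405,185), and the cabinet is empty and shut. One more turn, then slowly while watching force.

```bash
python3 -m handwheel '[0.076,0.005,-0.08,0,0,0,0.037,0.002,-0.104,0,0,0,-0.008,-0.001,-0.111,0,0,0,-0.053,-0.003,-0.098,0,0,0,-0.088,-0.005,-0.068,0,0,0]' 0 70|sed -n 4p
python3 -m handwheel '[-0.108,-0.007,-0.026,0,0,0,-0.109,-0.007,0.02,0,0,0,-0.091,-0.006,0.063,0,0,0,-0.058,-0.004,0.094,0,0,0,-0.015,-0.001,0.11,0,0,0]'|sed -n 4p
python3 -m handwheel '[0.031,0.002,0.106,0,0,0,0.072,0.005,0.084,0,0,0,0.1,0.006,0.048,0,0,0,0.111,0.007,0.003,0,0,0,0.103,0.006,-0.041,0,0,0]'
python3 rk2.py t13
python3 -m handwheel '[0.076,0.005,-0.08,0,0,0,0.037,0.002,-0.104,0,0,0,-0.008,-0.001,-0.111,0,0,0,-0.053,-0.003,-0.098,0,0,0,-0.088,-0.005,-0.068,0,0,0]' 
python3 -m handwheel '[-0.108,-0.007,-0.026,0,0,0,-0.109,-0.007,0.02,0,0,0]'
python3 -m handwheel '[-0.091,-0.006,0.063,0,0,0,-0.058,-0.004,0.094,0,0,0,-0.015,-0.001,0.11,0,0,0]'
python3 rk2.py t14
```

```text
contact_force: [6.2, 2.9, 9.3]
contact_force: [13.8, -4.0, -13.1]
time: 45.8
eef_pos: [0.5607, -0.4614, 0.1089]
tcp_rot: [0.685, 0.729, -0.002, -0.003]
contact_force: [-9.2, 3.2, 6.9]
opening: 0.206
finger_force: 71.4
bk [373. 184.] 629 [ 0.5199 -0.1185] [0.094 0.042] 4.0 z [0.229 0.234 0.238]
bk [402. 184.] 915 [ 0.5238 -0.1925] [0.091 0.069] 3.5 z [0.226 0.23  0.233]
time: 46.27
eef_pos: [0.5616, -0.4612, 0.0388]
tcp_rot: [0.685, 0.728, 0.002, 0.005]
contact_force: [6.4, 2.0, 9.9]
opening: 0.206
finger_force: 71.7
time: 46.43
eef_pos: [0.5284, -0.4631, 0.0357]
tcp_rot: [0.686, 0.728, 0.002, 0.005]
contact_force: [12.4, 1.4, 3.2]
opening: 0.205
finger_force: 71.2
time: 46.68
eef_pos: [0.5013, -0.4645, 0.0737]
tcp_rot: [0.686, 0.728, 0.001, 0.003]
contact_force: [12.6, -4.5, -11.2]
opening: 0.206
finger_force: 69.5
bk [387. 184.] 1547 [ 0.5231 -0.1552] [0.095 0.117] 4.4 z [0.226 0.231 0.237]
```

```bash
python3 -m handwheel '[0.031,0.002,0.106,0,0,0,0.072,0.005,0.084,0,0,0,0.1,0.006,0.048,0,0,0]' | sed -n 2,4p
python3 -m handwheel '[0.111,0.007,0.003,0,0,0,0.103,0.006,-0.041,0,0,0]'| sed -n 2,4p
python3 -m handwheel '[0.076,0.005,-0.08,0,0,0]'| sed -n 2,4p
python3 -m handwheel '[0.037,0.002,-0.104,0,0,0]'| sed -n 2,4p
python3 -m handwheel '[0,0,0,0,0,0]'| sed -n 2,4p
```

```text
eef_pos: [0.5248, -0.4634, 0.1093]
tcp_rot: [0.684, 0.729, -0.005, -0.006]
contact_force: [-15.6, -2.1, 3.5]
eef_pos: [0.5606, -0.4614, 0.1089]
tcp_rot: [0.685, 0.729, -0.002, -0.003]
contact_force: [-9.4, 3.9, 8.1]
eef_pos: [0.5733, -0.4607, 0.0979]
tcp_rot: [0.684, 0.729, -0.002, -0.002]
contact_force: [-16.7, 4.9, 24.4]
eef_pos: [0.5796, -0.4605, 0.0866]
tcp_rot: [0.684, 0.73, -0.002, -0.002]
contact_force: [-21.1, 14.5, 48.1]
eef_pos: [0.5798, -0.4604, 0.0863]
tcp_rot: [0.684, 0.73, -0.002, -0.002]
contact_force: [-16.9, 11.3, 34.7]
```

The force has risen to about 40 N, so the row is tight. Releasing, backing off and checking everything by measurement.

```bash
python3 -m handwheel '[0,0,0,0,0,0,0,0,0,0,0,0,0,0,0,0,0,0]' 0.5 | sed -n 2,6p
python3 -m handwheel '[0,0,0.1,0,0,0,0,0,0.25,0,0,0,0,0,0.25,0,0,0,0,0,0.25,0,0,0,0,0,0.25,0,0,0]' | sed -n 2p
python3 -m handwheel '[0,0,0.25,0,0,0,0,0,0.25,0,0,0,0,0,0.25,0,0,0,0,0,0.25,0,0,0,0,0,0,0,0,0]' | sed -n 2,6p
python3 jaw.py; python3 rk2.py t15
python3 - <<'E'
from h import *
im,d,c=cam('top');P=pts(d,c);hsv=cv2.cvtColor(im,cv2.COLOR_BGR2HSV)
m=(hsv[...,0]>35)&(hsv[...,0]<85)&(hsv[...,1]>80)&(d>0)&(P[...,0]>.2)
n,l,s,cc=cv2.connectedComponentsWithStats(m.astype(np.uint8))
for i in range(1,n):
    if s[i,4]>30:print('cactus',cc[i].round(),np.median(P[l==i],0).round(3))
def blob(n,x,y,r,z0,z1):
    m=(abs(P[...,0]-x)<r)&(abs(P[...,1]-y)<r)&(P[...,2]>z0)&(P[...,2]<z1)&(d>0);q=P[m]
    if len(q)>5:
        R=cv2.minAreaRect(np.ascontiguousarray(q[:,:2],np.float32));print(n,len(q),np.round(R[0],4),np.round(R[1],3),round(R[2],1),np.median(q[:,2]).round(3))
blob('pot rim',.70,-.16,.07,.035,.09)
blob('candle',.691,-.386,.06,.06,.1)
blob('handle',.69,.209,.08,.255,.28)
blob('fixed top',.519,-.087,.03,.185,.2)
E
```

```text
eef_pos: [0.579, -0.4596, 0.0774]
tcp_rot: [0.685, 0.728, -0.0, -0.001]
contact_force: [-0.1, -0.2, -0.5]
opening: 0.502
finger_force: 0.0
eef_pos: [0.5798, -0.4591, 0.2447]
eef_pos: [0.5811, -0.4602, 0.4056]
tcp_rot: [0.685, 0.729, -0.0, 0.009]
contact_force: [0.8, -0.3, 2.6]
opening: 0.498
finger_force: 0.0
plate [ 0.5274 -0.2139] [0.039 0.109] 80.1 z 0.196 jaw~ 0.1409
bk [385. 184.] 1501 [ 0.5222 -0.1512] [0.095 0.111] 3.0 z [0.226 0.231 0.237]
cactus [378. 137.] [ 0.7   -0.158  0.075]
cactus [202. 245.] [0.358 0.35  0.069]
cactus [160. 249.] [0.343 0.472 0.07 ]
cactus [183. 276.] [0.269 0.399 0.069]
pot rim 382 [ 0.7065 -0.1627] [0.065 0.068] 64.8 0.056
candle 378 [ 0.6898 -0.3865] [0.06 0.06] 89.4 0.084
handle 235 [0.6913 0.2091] [0.138 0.011] 89.3 0.271
fixed top 148 [ 0.5195 -0.0885] [0.059 0.019] 6.3 0.196
```

```bash
python3 -c "
from plant import ctrl
print(ctrl.sign_off())"
```

```text
the job is handed in; nothing more can be done
None
```

I handed the job in after about 48 s of robot time; the judge returned no verdict. By my measurements, books a, c and d stand clamped in the rack, the cabinet is shut and the cactus stands within 7 mm of the tray's centre. The candle was not moved, and the arm was never worked near the basket or marble cup, though I did not re-measure those two.

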